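# Set up the jar mixer: cap off, carrier on, jars in, timer to its stop

## Task

Get the jar mixer ready to run: take the protective cap off its square drive shaft and put it in the shallow white tray, then fit the square-bored jar carrier onto the shaft, level and fully home. After that stand every lidded specimen jar on the bench upright in a cell of its own in the carrier, all the way down; only when all jars are in, turn the sunken timer knob clockwise all the way to its stop. Leave the other things on the bench where they are.

Things in the scene. Friction and masses are not known exactly. Their poses are not given: they have to be found in the camera images.
- mixer: White, fixed bench mixer. Origin on the bench under the drive shaft's axis, z up. Base 190 (x) by 180 mm (y), top at 50 mm, with a round steel flange, 100 mm across, top at 55 mm, from which the square shaft rises. On the +x side the control pod, 100 by 100 mm, top at 105 mm, centred 165 mm from the shaft, joined by a bridge 100 mm wide and 50 mm high.
- shaft_seat (a point): Point on the shaft's axis at the flange's top, 55 mm above the bench: the carrier's origin comes here when fully home. Axes as the mixer's. The square steel shaft, 24 mm wide, has its sides parallel to the mixer's x and y: full width to 36 mm above this point, then tapering in steps to 14 mm wide at its end, 48 mm above it.
- timer (a joint): The timer knob, turning about a vertical axis: 0 is fully anticlockwise, grows clockwise seen from above, hard stop at 2.4 rad (all the way). It starts anywhere from 0 to 0.8 and stays where it is left (friction about 0.05 N m).
- timer_grip (a point): On the knob's axis at the top of its grip bar, in the middle of a square well in the pod's top (84 mm wide, 24 mm deep), 2 mm below the rim. Black knob: on the well's floor a disc 42 mm across, 5 mm high; on it the bar, 44 mm long, 14 mm thick, 17 mm high. The x axis runs along the bar to its white-marked end and turns with the knob (at joint 0: the mixer's x).
- carrier: Loose aluminium carrier, 0.4 kg, upright on the bench. Origin: centre of its underside. Deck 172 mm square, 8 mm thick; in its middle a square hub, 44 mm wide outside, top 75 mm up, bored right through 27 mm square (sides parallel to x and y; fits the shaft at any quarter turn). Around it four cells 54 mm wide inside, walls 4 mm, tops 30 mm up. Grasp it by the hub.
- cell1 (a point): Centre of the floor of a carrier cell, 8 mm above the carrier's underside, 55 mm from the hub's axis in the carrier's +x and +y.
- cell2 (a point): Centre of the floor of a carrier cell, 8 mm above the carrier's underside, 55 mm from the hub's axis in the carrier's -x and +y.
- cell3 (a point): Centre of the floor of a carrier cell, 8 mm above the carrier's underside, 55 mm from the hub's axis in the carrier's -x and -y.
- cell4 (a point): Centre of the floor of a carrier cell, 8 mm above the carrier's underside, 55 mm from the hub's axis in the carrier's +x and -y.
- cap: Loose grey plastic cap, 50 g, 36 by 36 mm and 62 mm high, closed at the top, hollow below (27 mm wide, 54 mm deep). At the start it stands over the mixer's shaft on the flange. Origin at the centre of its underside.
- cap_middle (a point): Middle of the cap, 31 mm above its underside.
- tray: Fixed shallow white tray, 130 by 130 mm, 22 mm high, walls 4 mm, floor 4 mm. Origin under its centre on the bench.
- jar1: Closed squat specimen jar of glass with a white lid, a paper band and a heavy resin-filled foot, 48 mm across and 66 mm high, 0.1 to 0.2 kg, standing on the bench. Origin at the centre of its underside. Two to four such jars are present; an absent one reads None.
- jar2: Closed squat specimen jar of glass with a white lid, a paper band and a heavy resin-filled foot, 48 mm across and 66 mm high, 0.1 to 0.2 kg, standing on the bench. Origin at the centre of its underside. Two to four such jars are present; an absent one reads None.
- jar3: Closed squat specimen jar of glass with a white lid, a paper band and a heavy resin-filled foot, 48 mm across and 66 mm high, 0.1 to 0.2 kg, standing on the bench. Origin at the centre of its underside. Two to four such jars are present; an absent one reads None.
- jar4: Closed squat specimen jar of glass with a white lid, a paper band and a heavy resin-filled foot, 48 mm across and 66 mm high, 0.1 to 0.2 kg, standing on the bench. Origin at the centre of its underside. Two to four such jars are present; an absent one reads None.
- beaker: Bystander: glass beaker, 72 mm across, 95 mm high.
- wash_bottle: Bystander: tall white bottle, 68 mm across, 170 mm high.
- slide_box: Bystander: wooden slide box, 170 by 85 by 35 mm.

How it is judged:
On the way, in this order (a step that is already met when the one before it is completed fails the run):
1. the cap is off the shaft and in the tray (horizontal distance between cap_middle and tray below 0.062 m and height (world z) of cap_middle below 0.05 m), for 0.2 s.
2. the carrier is fully home on the shaft (all of step 1 and distance between carrier and shaft_seat below 0.005 m and angle between carrier's own z axis and vertical below 0.06 rad and (angle between the x axis of carrier and the x axis of mixer, either way round below 0.18 rad or angle between the x axis of carrier and the y axis of mixer, either way round below 0.18 rad)), for 0.2 s.
3. every jar present stands in a cell of the carrier (distance between carrier and shaft_seat below 0.005 m and angle between carrier's own z axis and vertical below 0.06 rad and (angle between the x axis of carrier and the x axis of mixer, either way round below 0.18 rad or angle between the x axis of carrier and the y axis of mixer, either way round below 0.18 rad) and (distance between jar1 and cell1 below 0.011 m or distance between jar1 and cell2 below 0.011 m or distance between jar1 and cell3 below 0.011 m or distance between jar1 and cell4 below 0.011 m) and angle between each of jar1, jar2, jar3, jar4's own z axis and vertical below 0.15 rad and (distance between jar2 and cell1 below 0.011 m or distance between jar2 and cell2 below 0.011 m or distance between jar2 and cell3 below 0.011 m or distance between jar2 and cell4 below 0.011 m) and (distance between jar3 and cell1 below 0.011 m or distance between jar3 and cell2 below 0.011 m or distance between jar3 and cell3 below 0.011 m or distance between jar3 and cell4 below 0.011 m) and (distance between jar4 and cell1 below 0.011 m or distance between jar4 and cell2 below 0.011 m or distance between jar4 and cell3 below 0.011 m or distance between jar4 and cell4 below 0.011 m)), for 0.2 s.
4. the timer is turned to its stop (all of step 3 and value of joint timer above 2.28 rad), for 0.2 s.
At the end, for the whole second after the job is handed in: Cap in the tray (middle within 62 mm of its centre, below 50 mm); carrier within 5 mm of its seat, level (0.06 rad), square to the shaft (0.18 rad); each jar present in a cell (within 11 mm of its floor centre, tilt under 0.15 rad); timer over 2.28 rad; all at rest (all of step 1 and all of step 4 and linear speed of each of carrier, cap, jar1, jar2, jar3, jar4 below 0.03 m/s); the robot touches nothing.
It fails at once if a bystander (beaker, wash bottle or slide box) is moved more than 6 cm (distance of any of beaker, wash_bottle, slide_box from where it was at the start of the episode above 0.06 m).
Of jar1, jar2, jar3, jar4 only 2 to 4 are there at a start; the rules pass over those that are not, and their reading is None.
At some moment in a run one of jar1, jar2, jar3, jar4, carrier may be knocked a few centimetres aside while the robot is not near it.
It also fails if it takes over 210 s, if anything falls off the work surface, if the arm or the gripper's body presses on something with over 40 N, if the wrist force passes 120 N, or if a joint passes its speed limit or range.

## Robot

A 7-joint arm with a two-finger parallel gripper is mounted at the origin on the work surface. World frame = base frame: x ahead of the robot, y to its left, z up, the work surface at z = 0. Lengths are in m, angles in rad, forces in N, time in s.
With the tool pointing down it reaches from about 0.425 to 0.825 m from the base axis. Payload 3.6 kg.
Tool frame: the origin (TCP) lies between the finger pads; the fingertips stand 8 mm ahead of it and the grasp point (between the pads) lies 11 mm behind it; z points along the fingers, y is the line along which they close (so a half turn about z gives the same grasp; the last joint's range is limited). The gripper opens to 85 mm and grips with 20 to 120 N. Pads are 22 mm wide; open, the fingers measure 114 mm over their backs; the gripper's body (76 mm by 85 mm) begins 54 mm behind the grasp point. The pads swing forward as they close: fully open they stand 13 mm farther back than shut.
Start: joints at [-1.141, 0.615, -0.013, 1.423, 0.008, 1.103, -0.04], TCP at [0.286, 0.584, 0.239] pointing down, gripper open.
Joint ranges: [-3.12, 3.12], [-0.3, 2.06], [-1.34, 1.32], [0.26, 2.42], [-1.36, 4.5], [0.01, 1.98], [-2.84, 2.84]. Speed limits (rad/s): [2.79, 2.79, 3.14, 3.14, 3.14, 3.14, 3.14].

## Interface

Orientations are given as a unit quaternion [w, x, y, z].
In Python, from plant import get_obs, capture, job_done, silhouettes gives the robot as it stands.
- The arm moves only by the tool jog_arm, never from a script. Its argument "rows" is a list of rows, each a list of 3 entries, a list of its own where there are three numbers: the closure, from 0 (fully open) to 1 (shut), then the shift along the tool's x, y, z in mm, then the turn, a rotation vector about the tool's x, y, z in degrees. A call has 1 to 5 rows; each row shifts and turns the commanded pose from where the row before left it, along the tool's axes as they then stand; what a row does not reach is not made up. A row lasts 1/8 s, in which the tool goes at most 62.5 mm and 10.7 degrees, less where a joint would pass 70% of its speed; a pose out of reach is approached as far as the arm can. A call with a gripper value outside its range is refused whole. The fingers move at their own pace and stop on an object; "grip_force" is the grip in N (left out, the last holds). Time passes only in rows, so rows that do not move let the fingers close. It gives the time, the measured TCP pose, the force, the opening and the grip force at its end, in the units of the state.
- get_obs(): the state, without advancing time (a new reading comes with each control period).
- capture(name): name is "scene" or "top" or "wrist"; returns a dict with "image" (384x512x3 uint8, red, green, blue), "range_z" (384x512 float32, m along the optical axis (not along the pixel's ray), 0 where there is no reading), "mtx" (3x3 intrinsics, pixels), "k1" (the pictures are not rectified: a ray, as slopes to the right and down, at radius r is drawn at 1 + k1 r^2 times it, then the intrinsics apply), "origin" and "rotation" of the camera in the world. Camera axes: x right, y up, looking along -z (the intrinsics and any distortion apply to the point x, -y, -z); pixel columns grow to the right and rows downward; lengths in m; the calibration is good to about 2 mm. A picture is of the moment at which its call begins.
- job_done(): hands the job in; it is judged then, once.
Trained networks look in a picture, given as the dict that the camera call returned (one of the last four; its "shot" number tells which), for a name from the list of things; names that differ only in an ending like _2 or _b are one class to them, and where a whole thing is asked for, a point or a joint stands for the part that bears it (a point fixed in the world has none). Each returns a list of dicts, best first, with "conf" (0 to 1); they miss things now and then, are a little off and sometimes report something else, mostly with a low value. They report only what shows in the picture. A call takes as long as a camera call.
- silhouettes(picture, label): "region" (384x512 bool, what is visible of it) and "xy" ([column, row] in pixels, amid what is visible of it).
The state is a dict: "t": time; "q": joint angles; "qvel": joint speeds; "joint_torque": joint torques, N m; "position": TCP position; "orientation": TCP orientation; "wrist_force": force on the tool from outside, world axes, zero at the start; "ft_torque": the same for the moment, N m; "grip_width": opening from 0.0 (shut) to 1.0 (fully open); "finger_force": force on a finger pad.
Only numpy, scipy, OpenCV 4.12 (cv2) and the standard library are available. Lean on these libraries where they do the work, as an engineer would, in place of code of your own. Each camera call takes 0.05 s, during which the arm holds its last target. There are 200 camera calls.

## Working session

There is one attempt and no reset: what is moved stays moved. The work goes in short steps, Python scripts to look and compute and a tool call to move; the robot and the scene stay as the last step left them, time stands still between calls to the robot, and variables do not carry over. Pictures are saved under pics/ and viewed, at most 14 in all, crops included, and the job is handed in when it is done.

Besides the shell and the picture viewer there is one more tool, called after "Emit:" by a JSON object that holds its "fn" and its "kwargs", one argument or row to a line. jog_arm: Moves the arm, as the interface text tells. Its arguments: {"type":"object","properties":{"rows":{"type":"array","items":{"type":"array"}},"grip_force":{"type":"number"}},"required":["rows"]}

```bash
mkdir -p pics; ls
cat > h.py <<'E'
import numpy as np, cv2
from plant import get_obs, capture, job_done, silhouettes
from scipy.spatial.transform import Rotation as R
def cloud(p):
    K=np.array(p["mtx"]); z=np.array(p["range_z"]); h,w=z.shape
    u,v=np.meshgrid(np.arange(w),np.arange(h))
    xd=(u-K[0,2])/K[0,0]; yd=(v-K[1,2])/K[1,1]
    x,y=xd.copy(),yd.copy()
    for _ in range(8):
        s=1+p["k1"]*(x*x+y*y); x=xd/s; y=yd/s
    P=np.stack([x*z,-y*z,-z],-1)@np.array(p["rotation"]).T+np.array(p["origin"])
    P[z<=0]=np.nan
    return P
def save(p,n): cv2.imwrite(f"pics/{n}.png",cv2.cvtColor(p["image"],cv2.COLOR_RGB2BGR))
def rv(o=None):
    o=o or get_obs(); w,x,y,z=o["orientation"]; return R.from_quat([x,y,z,w])
E
python3 - <<'E'
from h import *
o=get_obs(); print({k:np.round(v,3) for k,v in o.items()}); print(np.round(rv(o).as_matrix(),3))
for c in ("top","scene"):
    p=capture(c); save(p,c+"0"); P=cloud(p); print(c,p["origin"])
    for l in ["mixer","timer_grip","carrier","cap","tray","jar1","beaker","wash_bottle","slide_box"]:
        for d in silhouettes(p,l):
            if d["conf"]<.3: continue
            Q=P[d["region"]]; Q=Q[~np.isnan(Q[:,0])]
            zt=np.percentile(Q[:,2],97) if len(Q) else 0
            T=Q[Q[:,2]>zt-.006]
            print(l,round(d["conf"],2),d["xy"],len(Q),np.round(zt,3),np.round(np.median(T,0),3),np.round(T.min(0),3),np.round(T.max(0),3))
E
```

```text
pics
{'t': np.float64(0.0), 'q': array([-1.142,  0.616, -0.013,  1.425,  0.008,  1.103, -0.04 ]), 'qvel': array([-0.001,  0.001, -0.002,  0.001, -0.001,  0.001,  0.   ]), 'joint_torque': array([ 0.0000e+00, -4.6921e+01,  2.5900e-01, -1.7103e+01,  1.0000e-02,
        1.0000e-02,  0.0000e+00]), 'position': array([0.286, 0.583, 0.238]), 'orientation': array([-0.   ,  0.226,  0.974, -0.001]), 'wrist_force': array([-0.341,  0.29 ,  0.257]), 'ft_torque': array([-0.069, -0.057, -0.077]), 'finger_force': np.float64(0.0), 'grip_width': np.float64(1.0)}
[[-0.898  0.44  -0.001]
 [ 0.44   0.898 -0.002]
 [-0.    -0.003 -1.   ]]Traceback (most recent call last):
  File "<stdin>", line 4, in <module>
  File "h.py", line 11, in cloud
    P=np.stack([x*z,-y*z,-z],-1)@np.array(p["rotation"]).T+np.array(p["origin"])
      ~~~~~~~~~~~~~~~~~~~~~~~~~~^~~~~~~~~~~~~~~~~~~~~~~~~~
ValueError: matmul: Input operand 1 has a mismatch in its core dimension 0, with gufunc signature (n?,k),(k,m?)->(n?,m?) (size 4 is different from 3)
```

```bash
sed -i 's/np.array(p\["rotation"\]).T/R.from_quat(np.roll(p["rotation"],-1)).as_matrix().T/' h.py
cat >> h.py <<'E'
def look(p,labels,cmin=.3):
    P=cloud(p)
    for l in labels:
        for d in silhouettes(p,l):
            if d["conf"]<cmin: continue
            Q=P[d["region"]]; Q=Q[~np.isnan(Q[:,0])]
            if len(Q)<20: print(l,d["conf"],d["xy"],"few"); continue
            zt=np.percentile(Q[:,2],97); T=Q[abs(Q[:,2]-zt)<.006]
            (c,s,a)=cv2.minAreaRect((T[:,:2]*1000).astype(np.float32))
            print(l,round(d["conf"],2),np.round(d["xy"]),len(Q),"ztop",np.round(zt,3),"mean",np.round(T.mean(0)[:2],4),"rect",np.round(c,1),np.round(s,1),round(a,1))
E
python3 - <<'E'
from h import *
for c in ("top","scene"):
    p=capture(c); save(p,c+"0"); print(c,p["origin"])
    look(p,["mixer","timer_grip","carrier","cap","tray","jar1","beaker","wash_bottle","slide_box"])
E
```

```text
top [ 0.33313749 -0.014839    1.35028182]
mixer 0.9 [252. 184.] 4756 ztop 0.106 mean [0.7028 0.0066] rect [705.8   7.2] [101.9  97.8] 8.8
timer_grip 0.6 [348. 242.] 291 ztop 0.07 mean [ 0.4271 -0.2859] rect [ 427.9 -285.2] [43.5 44. ] 0.7
timer_grip 0.59 [249. 141.] 161 ztop 0.106 mean [0.7039 0.0082] rect [703.9   8.5] [14.1 41.4] 69.3
carrier 0.69 [156. 211.] 3267 ztop 0.074 mean [0.5019 0.288 ] rect [502.4 288.8] [44.7 42.4] 2.6
cap 0.68 [252. 196.] 185 ztop 0.122 mean [ 0.5423 -0.0172] rect [542.6 -16.9] [36.4 35.4] 6.9
cap 0.61 [156. 210.] 3228 ztop 0.075 mean [0.5019 0.288 ] rect [502.4 288.8] [44.7 42.4] 2.6
tray 0.69 [342. 188.] 1855 ztop 0.024 mean [ 0.5837 -0.2734] rect [ 582.5 -273.9] [130.5 130.6] 7.7
jar1 0.8 [308. 232.] 264 ztop 0.071 mean [ 0.4424 -0.1769] rect [ 443.3 -177.8] [44.1 44.2] 0.2
jar1 0.6 [385. 203.] 294 ztop 0.071 mean [ 0.5408 -0.4061] rect [ 540.4 -404.8] [42.8 45.6] 42.9
beaker 0.69 [309. 136.] 528 ztop 0.097 mean [ 0.7376 -0.1828] rect [ 738.4 -179.2] [65.5 69.7] 65.5
wash_bottle 0.86 [390. 153.] 705 ztop 0.173 mean [ 0.6837 -0.4166] rect [ 684.4 -417
[... 1152 characters left out ...]
jar1 0.78 [201. 158.] 318 ztop 0.069 mean [ 0.4289 -0.2825] rect [ 427.7 -284.2] [44.6 44.6] 52.5
jar1 0.72 [176. 156.] 319 ztop 0.069 mean [ 0.4295 -0.3772] rect [ 428.9 -378.8] [46.8 41.1] 58.7
jar1 0.56 [226. 173.] 379 ztop 0.068 mean [ 0.4451 -0.1759] rect [ 443.6 -177. ] [46.4 43.3] 34.8
beaker 0.77 [156. 216.] 1085 ztop 0.096 mean [ 0.7402 -0.1803] rect [ 739.4 -179.3] [71.2 70.2] 50.5
wash_bottle 0.97 [108. 176.] 1149 ztop 0.171 mean [ 0.6871 -0.4159] rect [ 686.1 -415.6] [27.5 28.8] 2.3
slide_box 0.76 [336. 304.] 3465 ztop 0.038 mean [0.7479 0.3122] rect [739.8 307.1] [173.1  85.6] 39.6
slide_box 0.34 [227. 222.] 226 ztop 0.106 mean [0.7088 0.011 ] rect [718.9  14.6] [63.8 33.5] 19.4
```

View pics/top0.png

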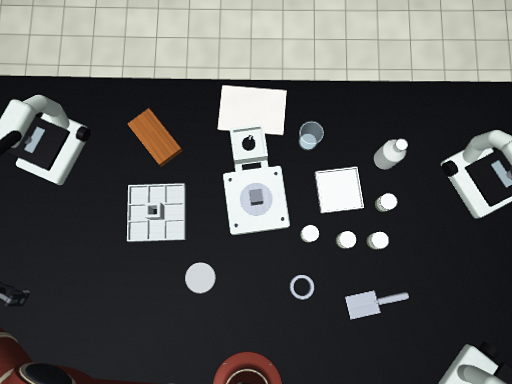

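View pics/scene0.png

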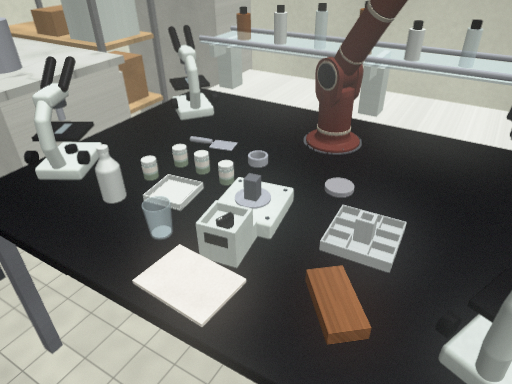

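```bash
cat >> h.py <<'E'
def plan(tgt,yaw=None,mod=180,o=None):
    """turn about tool z (deg) then shift in the turned tool frame (mm); tilt is levelled via rx,ry report"""
    o=o or get_obs(); r=rv(o); m=r.as_matrix(); p=np.array(o["position"])
    cur=np.degrees(np.arctan2(m[1,1],m[0,1])); 
    d=0 if yaw is None else (yaw-cur+mod/2)%mod-mod/2
    m2=m@R.from_rotvec([0,0,-d],degrees=True).as_matrix()
    print("t",round(float(o["t"]),2),"pos",np.round(p*1000,1),"yaw_y",round(cur,1),"tilt",np.round(m[:,2],3),"q1,q7",np.round([o["q"][0],o["q"][6]],2),"F",np.round(o["wrist_force"],1),"grip",round(float(o["grip_width"]),3))
    print("  -> turn rz",round(-d,1),"shift mm",np.round(m2.T@(np.array(tgt)-p)*1000,1))
E
python3 - <<'E'
from h import *
p=capture("top"); P=cloud(p)
# mixer base, carrier deck, yaw fits
def fit(l,lo,hi,n):
    d=silhouettes(p,l)[0]; Q=P[d["region"]]; Q=Q[(Q[:,2]>lo)&(Q[:,2]<hi)]
    print(n,len(Q),cv2.minAreaRect((Q[:,:2]*1000).astype(np.float32)))
fit("carrier",.004,.06,"deck"); fit("carrier",.065,.09,"hub"); fit("mixer",.045,.06,"base"); fit("mixer",.095,.115,"pod")
plan([.5426,-.0169,.22],98.7)
E
```

```text
deck 2945 ((502.76239013671875, 288.27557373046875), (173.1974334716797, 175.6144561767578), 2.820683479309082)
hub 157 ((502.4159851074219, 288.598388671875), (45.02081298828125, 43.382564544677734), 2.5321054458618164)
base 3554 ((553.3447875976562, -15.81207275390625), (211.56246948242188, 179.0992431640625), 8.876389503479004)
pod 474 ((640.502197265625, -2.1373138427734375), (234.27810668945312, 99.9983901977539), 8.75990104675293)
t 1.3 pos [286.1 583.6 239.3] yaw_y 63.9 tilt [-0. -0. -1.] q1,q7 [-1.14 -0.04] F [-0.1  0.6 -0.8] grip 1.003
  -> turn rz -34.8 shift mm [-162.7 -632.4   19.3]
```

Emit:
{"fn": "jog_arm", "kwargs": {
  "rows": [
    [0,[0,0,0],[0,0,-8.75]],
    [0,[0,0,0],[0,0,-8.75]],
    [0,[0,0,0],[0,0,-8.75]],
    [0,[0,0,0],[0,0,-8.75]],
    [0,[0,0,0],[0,0,0]]
  ]
}}

```text
t: 1.92
position: [0.2863, 0.5835, 0.2393]
orientation: [-0.0, -0.076, 0.997, 0.0]
wrist_force: [0.4, -0.3, 1.0]
grip_width: 1.005
finger_force: 0.0
```

Emit:
{"fn": "jog_arm", "kwargs": {
  "rows": [
    [0,[-10,-40,0],[0,0,0]],
    [0,[-10,-40,0],[0,0,0]],
    [0,[-10,-40,0],[0,0,0]],
    [0,[-10,-40,0],[0,0,0]],
    [0,[-10,-40,0],[0,0,0]]
  ]
}}

```text
t: 2.55
position: [0.367, 0.3926, 0.2395]
orientation: [0.0, -0.076, 0.997, 0.0]
wrist_force: [1.0, 0.4, -0.3]
grip_width: 0.996
finger_force: 0.0
```

Emit:
{"fn": "jog_arm", "kwargs": {
  "rows": [
    [0,[-10,-40,0],[0,0,0]],
    [0,[-10,-40,0],[0,0,0]],
    [0,[-10,-40,0],[0,0,0]],
    [0,[-10,-40,0],[0,0,0]],
    [0,[-10,-40,0],[0,0,0]]
  ]
}}

```text
t: 3.18
position: [0.4473, 0.2027, 0.2396]
orientation: [0.0, -0.076, 0.997, 0.0]
wrist_force: [0.3, -0.3, 0.0]
grip_width: 1.002
finger_force: 0.0
```

Emit:
{"fn": "jog_arm", "kwargs": {
  "rows": [
    [0,[-10,-40,0],[0,0,0]],
    [0,[-10,-40,0],[0,0,0]],
    [0,[-10,-40,0],[0,0,0]],
    [0,[-10,-40,0],[0,0,0]],
    [0,[0,0,0],[0,0,0]]
  ]
}}

```text
t: 3.8
position: [0.5122, 0.0475, 0.2394]
orientation: [0.0, -0.072, 0.997, -0.001]
wrist_force: [0.0, -0.4, -0.0]
grip_width: 0.998
finger_force: 0.0
```

Run:
```python
from h import *
plan([.5426,-.0169,.22],98.8)
```

```text
t 3.8 pos [512.2  47.5 239.4] yaw_y 98.3 tilt [ 0.001 -0.002 -1.   ] q1,q7 [-0.06  1.52] F [ 0.  -0.4 -0. ] grip 0.998
  -> turn rz -0.5 shift mm [-20.2 -68.3  19.6]
```

Emit:
{"fn": "jog_arm", "kwargs": {
  "rows": [
    [0,[-10,-34,10],[0,0,-0.5]],
    [0,[-10,-34,10],[0,0,0]],
    [0,[0,0,0],[0,0,0]]
  ]
}}

```text
t: 4.18
position: [0.5416, -0.0144, 0.2185]
orientation: [-0.001, -0.079, 0.997, -0.001]
wrist_force: [-0.1, 0.1, -0.5]
grip_width: 1.006
finger_force: 0.0
```

Run:
```python
from h import *
p=capture("wrist"); save(p,"w1"); look(p,["cap","mixer","timer_grip"])
plan([.5426,-.0169,.084],98.8)
```

```text
cap 0.82 [251. 189.] 2789 ztop 0.118 mean [ 0.5405 -0.0165] rect [541.2 -16.4] [36.2 35.9] 9.2
cap 0.64 [482. 178.] 10651 ztop 0.03 mean [0.5167 0.2246] rect [502.6 245.9] [172.6  90.9] 3.0
mixer 0.95 [272. 185.] 40216 ztop 0.104 mean [0.6655 0.0033] rect [611.2  -5.4] [177.3 100.2] 8.9
mixer 0.63 [250. 189.] 2736 ztop 0.118 mean [ 0.5404 -0.0165] rect [541.2 -16.4] [36.1 35.8] 9.2
timer_grip 0.69 [247. 340.] 943 ztop 0.103 mean [0.689  0.0123] rect [692.6  12.5] [14.4 21.8] 71.2
t 4.38 pos [541.2  -9.7 219.7] yaw_y 99.5 tilt [ 0.     0.001 -1.   ] q1,q7 [0.05 1.66] F [-0.3  0.3 -0.3] grip 0.999
  -> turn rz 0.7 shift mm [ -0.2  -7.5 135.7]
```

View pics/w1.png

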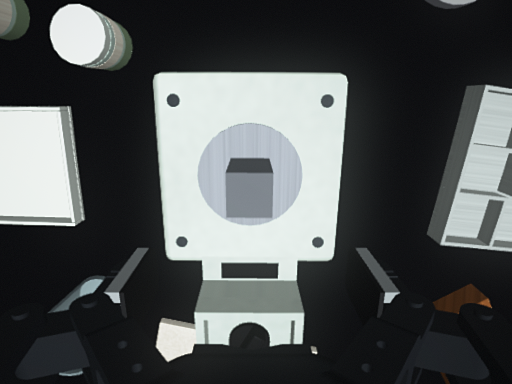

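Emit:
{"fn": "jog_arm", "kwargs": {
  "rows": [
    [0,[0,-7,0],[0,0,0.6]],
    [0,[0,0,30],[0,0,0]],
    [0,[0,0,40],[0,0,0]],
    [0,[0,0,0],[0,0,0]],
    [0,[0,0,0],[0,0,0]]
  ]
}}

```text
t: 5.0
position: [0.5436, -0.0187, 0.1506]
orientation: [0.001, -0.077, 0.997, -0.0]
wrist_force: [0.6, -0.8, 0.5]
grip_width: 1.0
finger_force: 0.0
```

Run:
```python
from h import *
plan([.5416,-.0166,.084],98.9)
```

```text
t 5.0 pos [543.6 -18.7 150.6] yaw_y 98.8 tilt [ 0.002 -0.    -1.   ] q1,q7 [0.05 1.65] F [ 0.6 -0.8  0.5] grip 1.0
  -> turn rz -0.1 shift mm [ 1.8  2.4 66.6]
```

Emit:
{"fn": "jog_arm", "kwargs": {
  "rows": [
    [0,[1,1.5,22],[0,0,0]],
    [0,[0,0,22],[0,0,0]],
    [0,[0,0,22],[0,0,0]],
    [0,[0,0,0],[0,0,0]]
  ]
}}

```text
t: 5.5
position: [0.5416, -0.0175, 0.0837]
orientation: [-0.0, -0.077, 0.997, -0.0]
wrist_force: [-0.4, 1.2, 0.3]
grip_width: 0.998
finger_force: 0.0
```

Emit:
{"fn": "jog_arm", "kwargs": {
  "rows": [
    [1,[0,0,0],[0,0,0]],
    [1,[0,0,0],[0,0,0]],
    [1,[0,0,0],[0,0,0]],
    [1,[0,0,0],[0,0,0]],
    [1,[0,0,0],[0,0,0]]
  ],
  "grip_force": 40
}}

```text
t: 6.12
position: [0.5422, -0.0176, 0.0844]
orientation: [0.001, -0.077, 0.997, -0.0]
wrist_force: [0.1, -0.6, 5.7]
grip_width: 0.418
finger_force: 40.5
```

Emit:
{"fn": "jog_arm", "kwargs": {
  "rows": [
    [1,[0,0,0],[0,0,0]],
    [1,[0,0,-10],[0,0,0]],
    [1,[0,0,-10],[0,0,0]],
    [1,[0,0,0],[0,0,0]]
  ]
}}

```text
t: 6.62
position: [0.542, -0.0176, 0.1043]
orientation: [0.001, -0.077, 0.997, -0.0]
wrist_force: [0.2, 0.3, -0.5]
grip_width: 0.421
finger_force: 40.1
```

Emit:
{"fn": "jog_arm", "kwargs": {
  "rows": [
    [1,[0,0,-30],[0,0,0]],
    [1,[0,0,-30],[0,0,0]],
    [1,[0,0,-20],[0,0,0]],
    [1,[0,0,0],[0,0,0]]
  ]
}}

```text
t: 7.12
position: [0.5422, -0.0176, 0.1845]
orientation: [0.002, -0.077, 0.997, -0.0]
wrist_force: [0.7, 0.3, -1.1]
grip_width: 0.418
finger_force: 41.6
```

Run:
```python
from h import *
plan([.582,-.2737,.035],98.5)
```

```text
t 7.12 pos [542.2 -17.6 184.5] yaw_y 98.8 tilt [ 0.003 -0.    -1.   ] q1,q7 [0.05 1.66] F [ 0.7  0.3 -1.1] grip 0.418
  -> turn rz 0.3 shift mm [  -1.  -259.1  149.6]
```

Emit:
{"fn": "jog_arm", "kwargs": {
  "rows": [
    [1,[0,-52,0],[0,0,0]],
    [1,[0,-52,0],[0,0,0]],
    [1,[0,-52,0],[0,0,0]],
    [1,[0,-52,0],[0,0,0]],
    [1,[-1,-51,0],[0,0,0]]
  ]
}}

```text
t: 7.75
position: [0.5812, -0.2748, 0.1814]
orientation: [-0.001, -0.077, 0.997, 0.001]
wrist_force: [0.0, -0.1, -0.4]
grip_width: 0.418
finger_force: 41.6
```

Emit:
{"fn": "jog_arm", "kwargs": {
  "rows": [
    [1,[0,0,0],[0,0,0]],
    [1,[0,0,40],[0,0,0]],
    [1,[0,0,40],[0,0,0]],
    [1,[0,0,30],[0,0,0]],
    [1,[0,0,0],[0,0,0]]
  ]
}}

```text
t: 8.38
position: [0.5793, -0.2709, 0.0695]
orientation: [-0.004, -0.077, 0.997, 0.002]
wrist_force: [-0.5, 0.2, -0.2]
grip_width: 0.416
finger_force: 41.6
```

Run:
```python
from h import *
plan([.582,-.2737,.035],98.5)
```

```text
t 8.38 pos [ 579.3 -270.9   69.5] yaw_y 98.9 tilt [-0.008  0.004 -1.   ] q1,q7 [0.45 2.06] F [-0.5  0.2 -0.2] grip 0.416
  -> turn rz 0.4 shift mm [-2.5 -3.3 34.5]
```

Emit:
{"fn": "jog_arm", "kwargs": {
  "rows": [
    [1,[-2,-3,16],[0,0,0]],
    [1,[0,0,16],[0,0,0]],
    [1,[0,0,1],[0,0,0]],
    [1,[0,0,0],[0,0,0]]
  ]
}}

```text
t: 8.88
position: [0.5846, -0.2761, 0.0405]
orientation: [0.0, -0.077, 0.997, -0.0]
wrist_force: [0.1, 0.0, -1.2]
grip_width: 0.413
finger_force: 41.6
```

Emit:
{"fn": "jog_arm", "kwargs": {
  "rows": [
    [0,[0,0,0],[0,0,0]],
    [0,[0,0,0],[0,0,0]],
    [0,[0,0,0],[0,0,0]],
    [0,[0,0,-30],[0,0,0]],
    [0,[0,0,-40],[0,0,0]]
  ]
}}

```text
t: 9.5
position: [0.5835, -0.2757, 0.11]
orientation: [-0.001, -0.077, 0.997, 0.001]
wrist_force: [0.2, -0.6, 0.7]
grip_width: 1.002
finger_force: 0.0
```

Emit:
{"fn": "jog_arm", "kwargs": {
  "rows": [
    [0,[0,0,-50],[0,0,0]],
    [0,[0,0,-50],[0,0,0]],
    [0,[0,50,-10],[0,0,0]],
    [0,[0,50,0],[0,0,0]],
    [0,[0,50,0],[0,0,0]]
  ]
}}

```text
t: 10.12
position: [0.5612, -0.1263, 0.2209]
orientation: [0.001, -0.076, 0.997, -0.0]
wrist_force: [0.1, -0.2, -0.5]
grip_width: 1.004
finger_force: 0.0
```

Run:
```python
from h import *
p=capture("top"); look(p,["cap","carrier","jar1"])
p=capture("scene"); look(p,["cap","carrier"])
plan([.5025,.2885,.22],92.7)
```

```text
cap 0.69 [341. 186.] 220 ztop 0.07 mean [ 0.5854 -0.2757] rect [ 585.6 -276.3] [36.6 34.7] 12.6
carrier 0.56 [157. 210.] 3223 ztop 0.074 mean [0.5015 0.2886] rect [502.1 289. ] [44.5 43.4] 3.2
jar1 0.85 [345. 242.] 286 ztop 0.071 mean [ 0.4268 -0.2854] rect [ 427.8 -285.1] [43.5 44.2] 1.1
jar1 0.58 [377. 242.] 289 ztop 0.071 mean [ 0.4272 -0.3768] rect [ 427.3 -377.3] [42.5 44.3] 76.9
jar1 0.54 [387. 203.] 283 ztop 0.071 mean [ 0.5408 -0.4068] rect [ 540.1 -405.3] [42.5 44.1] 1.1
cap 0.82 [172. 186.] 392 ztop 0.069 mean [ 0.5859 -0.2746] rect [ 584.8 -275.5] [38.3 38.1] 11.7
cap 0.73 [225. 172.] 366 ztop 0.069 mean [ 0.4441 -0.1767] rect [ 442.8 -177.4] [46.  43.6] 36.3
carrier 0.58 [366. 239.] 3833 ztop 0.075 mean [0.5037 0.2886] rect [501.4 288.4] [47.4 43.8] 2.5
t 10.47 pos [ 561.4 -129.7  220.3] yaw_y 98.6 tilt [-0.    -0.001 -1.   ] q1,q7 [0.25 1.85] F [-0.3  0.1 -0.4] grip 0.999
  -> turn rz 5.9 shift mm [ 3.910e+01  4.205e+02 -3.000e-01]
```

Emit:
{"fn": "jog_arm", "kwargs": {
  "rows": [
    [0,[4,42,0],[0,0,6]],
    [0,[4,42,0],[0,0,0]],
    [0,[4,42,0],[0,0,0]],
    [0,[4,42,0],[0,0,0]],
    [0,[4,42,0],[0,0,0]]
  ]
}}

```text
t: 11.1
position: [0.5274, 0.0798, 0.2203]
orientation: [0.0, -0.023, 1.0, -0.0]
wrist_force: [-0.2, -0.1, 0.7]
grip_width: 0.995
finger_force: 0.0
```

Emit:
{"fn": "jog_arm", "kwargs": {
  "rows": [
    [0,[4,42,0],[0,0,0]],
    [0,[4,42,0],[0,0,0]],
    [0,[4,42,0],[0,0,0]],
    [0,[3,42,0],[0,0,0]],
    [0,[0,0,0],[0,0,0]]
  ]
}}

```text
t: 11.72
position: [0.5032, 0.251, 0.2201]
orientation: [-0.0, -0.027, 1.0, 0.001]
wrist_force: [0.5, -0.2, -0.1]
grip_width: 1.0
finger_force: 0.0
```

Emit:
{"fn": "jog_arm", "kwargs": {
  "rows": [
    [0,[0,0,0],[0,0,0]],
    [0,[0,0,0],[0,0,0]]
  ]
}}

```text
t: 11.98
position: [0.5047, 0.2449, 0.2202]
orientation: [0.0, -0.022, 1.0, -0.001]
wrist_force: [0.3, 0.9, -0.3]
grip_width: 0.999
finger_force: 0.0
```

Run:
```python
from h import *
p=capture("wrist"); look(p,["carrier"]); P=cloud(p)
d=silhouettes(p,"carrier")[0]; Q=P[d["region"]]; 
for lo,hi in((.068,.08),(.003,.04)):
    q=Q[(Q[:,2]>lo)&(Q[:,2]<hi)]; print(cv2.minAreaRect((q[:,:2]*1000).astype(np.float32)))
plan([.5025,.2885,.049],92.8)
```

```text
carrier 0.76 [295. 158.] 27001 ztop 0.075 mean [0.5001 0.2881] rect [500.7 288.4] [44.6 44.5] 3.0
((500.6536865234375, 288.3643493652344), (44.600135803222656, 44.51546096801758), 2.953925609588623)
((500.59393310546875, 288.32525634765625), (172.83071899414062, 172.6943817138672), 2.8750054836273193)
t 12.12 pos [504.3 245.9 220.3] yaw_y 92.7 tilt [ 0.    -0.001 -1.   ] q1,q7 [-0.43  1.07] F [-0.7  0.4 -0.2] grip 1.002
  -> turn rz -0.1 shift mm [ -0.3  42.7 171.3]
```

Emit:
{"fn": "jog_arm", "kwargs": {
  "rows": [
    [0,[0.5,42.5,0],[0,0,0]],
    [0,[0,0,0],[0,0,0]],
    [0,[0,0,40],[0,0,0]],
    [0,[0,0,40],[0,0,0]],
    [0,[0,0,0],[0,0,0]]
  ]
}}

```text
t: 12.75
position: [0.4995, 0.2873, 0.1376]
orientation: [-0.003, -0.024, 1.0, -0.002]
wrist_force: [-0.0, 0.2, 0.6]
grip_width: 0.999
finger_force: 0.0
```

Run:
```python
from h import *
plan([.5013,.2884,.049],92.9)
```

```text
t 12.75 pos [499.5 287.3 137.6] yaw_y 92.7 tilt [-0.006 -0.005 -1.   ] q1,q7 [-0.5   0.98] F [-0.   0.2  0.6] grip 0.999
  -> turn rz -0.2 shift mm [-2.4  1.4 88.6]
```

Emit:
{"fn": "jog_arm", "kwargs": {
  "rows": [
    [0,[-1.5,1,30],[0,0,0]],
    [0,[0,0,30],[0,0,0]],
    [0,[0,0,28],[0,0,0]],
    [0,[0,0,0],[0,0,0]],
    [0,[0,0,0],[0,0,0]]
  ]
}}

```text
t: 13.38
position: [0.5042, 0.2913, 0.0543]
orientation: [0.002, -0.024, 1.0, 0.001]
wrist_force: [-0.3, -1.0, 0.0]
grip_width: 1.001
finger_force: 0.0
```

Run:
```python
from h import *
plan([.5013,.2884,.049],92.9)
```

```text
t 13.38 pos [504.2 291.3  54.3] yaw_y 92.8 tilt [ 0.003  0.002 -1.   ] q1,q7 [-0.51  0.97] F [-0.3 -1.   0. ] grip 1.001
  -> turn rz -0.1 shift mm [ 3.  -2.7  5.3]
```

Emit:
{"fn": "jog_arm", "kwargs": {
  "rows": [
    [0,[0,0,5],[0,0,0]],
    [0,[0,0,0],[0,0,0]],
    [0,[0,0,0],[0,0,0]],
    [0,[0,0,0],[0,0,0]]
  ]
}}

```text
t: 13.88
position: [0.5027, 0.2907, 0.0475]
orientation: [0.0, -0.024, 1.0, 0.0]
wrist_force: [-0.1, 0.1, -0.2]
grip_width: 1.0
finger_force: 0.0
```

Run:
```python
from h import *
plan([.5013,.2884,.049],92.9)
```

```text
t 13.88 pos [502.7 290.7  47.5] yaw_y 92.8 tilt [ 0.  0. -1.] q1,q7 [-0.51  0.97] F [-0.1  0.1 -0.2] grip 1.0
  -> turn rz -0.1 shift mm [ 1.5 -2.3 -1.5]
```

Settled: small correction, then grip and lift.

Emit:
{"fn": "jog_arm", "kwargs": {
  "rows": [
    [0,[1.2,-2.2,-1],[0,0,0]],
    [0,[0,0,0],[0,0,0]],
    [1,[0,0,0],[0,0,0]],
    [1,[0,0,0],[0,0,0]],
    [1,[0,0,0],[0,0,0]]
  ],
  "grip_force": 80
}}

```text
t: 14.5
position: [0.5018, 0.2885, 0.0486]
orientation: [0.0, -0.024, 1.0, 0.0]
wrist_force: [0.4, -0.4, 3.6]
grip_width: 0.507
finger_force: 83.8
```

Emit:
{"fn": "jog_arm", "kwargs": {
  "rows": [
    [1,[0,0,0],[0,0,0]],
    [1,[0,0,0],[0,0,0]],
    [1,[0,0,0],[0,0,0]]
  ]
}}

```text
t: 14.88
position: [0.5018, 0.2885, 0.0485]
orientation: [0.0, -0.024, 1.0, 0.0]
wrist_force: [-0.3, 0.1, 3.6]
grip_width: 0.507
finger_force: 83.2
```

Run:
```python
from h import *
plan([.5013,.2884,.049],92.9)
```

```text
t 14.88 pos [501.8 288.5  48.5] yaw_y 92.8 tilt [ 0.  0. -1.] q1,q7 [-0.51  0.97] F [-0.3  0.1  3.6] grip 0.507
  -> turn rz -0.1 shift mm [ 0.5 -0.1 -0.5]
```

Emit:
{"fn": "jog_arm", "kwargs": {
  "rows": [
    [1,[0,0,-15],[0,0,0]],
    [1,[0,0,-40],[0,0,0]],
    [1,[0,0,-50],[0,0,0]],
    [1,[0,0,-50],[0,0,0]],
    [1,[0,0,0],[0,0,0]]
  ]
}}

```text
t: 15.5
position: [0.5035, 0.2899, 0.2078]
orientation: [0.004, -0.024, 1.0, 0.003]
wrist_force: [-0.1, 0.1, -3.3]
grip_width: 0.502
finger_force: 82.8
```

Emit:
{"fn": "jog_arm", "kwargs": {
  "rows": [
    [1,[0,0,0],[0,0,0]],
    [1,[0,0,0],[0,0,0]]
  ]
}}

```text
t: 15.75
position: [0.5001, 0.2875, 0.2011]
orientation: [-0.002, -0.024, 1.0, -0.001]
wrist_force: [0.5, -0.5, -3.8]
grip_width: 0.504
finger_force: 82.7
```

Run:
```python
from h import *
p=capture("top"); look(p,["carrier","mixer"])
p=capture("scene"); look(p,["carrier"]); save(p,"s2")
plan([.5416,-.0166,.200],98.9)
```

```text
carrier 0.66 [160. 204.] 2137 ztop 0.224 mean [0.4844 0.276 ] rect [484.7 277.4] [11.3 24.2] 10.4
mixer 0.97 [252. 188.] 5071 ztop 0.106 mean [0.6894 0.0052] rect [644.2  -2.1] [223.9  98.8] 9.4
carrier 0.84 [372. 189.] 3818 ztop 0.228 mean [0.505 0.289] rect [501.7 289.3] [47.9 42.3] 2.2
t 16.0 pos [501.3 288.3 202.4] yaw_y 92.8 tilt [-0.002 -0.001 -1.   ] q1,q7 [-0.49  1.  ] F [ 0.4  0.2 -4.5] grip 0.504
  -> turn rz -6.1 shift mm [   7.3 -307.4    2.6]
```

Run:
```python
from h import *
for c in("top","scene"):
    p=capture(c); P=cloud(p)
    near=np.hypot(P[...,0]-.542,P[...,1]+.017)<.028
    for lo,hi in((.098,.115),(.07,.115)):
        q=P[near&(P[...,2]>lo)&(P[...,2]<hi)]
        print(c,lo,len(q),np.round(q.mean(0)*1000,1) if len(q) else "",cv2.minAreaRect((q[:,:2]*1000).astype(np.float32)) if len(q)>5 else "")
    near=np.hypot(P[...,0]-.542,P[...,1]+.017)<.16
    q=P[near&(P[...,2]>.044)&(P[...,2]<.058)]
    print("base",cv2.minAreaRect((q[:,:2]*1000).astype(np.float32)))
    q=q[(abs((q[:,:2]-[.542,-.017])@[np.cos(.1545),np.sin(.1545)])<.08)]
    print(" mid",cv2.minAreaRect((q[:,:2]*1000).astype(np.float32)))
```

```text
top 0.098 37 [542.1 -17.2 102.7] ((542.2654418945312, -17.132171630859375), (16.56990623474121, 18.3761043548584), 23.797719955444336)
top 0.07 75 [540.2 -17.1  96.6] ((542.4406127929688, -17.05748748779297), (23.989286422729492, 23.6279239654541), 8.004010200500488)
base ((553.2105102539062, -15.526496887207031), (211.22802734375, 179.0205841064453), 8.824774742126465)
 mid ((541.956298828125, -17.273468017578125), (159.7367401123047, 179.0880584716797), 8.89100456237793)
scene 0.098 39 [544.1 -15.2 101.9] ((542.1832885742188, -15.498727798461914), (19.623401641845703, 16.928897857666016), 5.109119415283203)
scene 0.07 141 [547.6 -13.1  89.1] ((545.3402099609375, -14.927967071533203), (23.12811851501465, 27.412405014038086), 31.366968154907227)
base ((568.1752319335938, -11.797645568847656), (245.67791748046875, 179.29603576660156), 9.00408935546875)
 mid ((541.666748046875, -15.637077331542969), (158.99191284179688, 179.95115661621094), 8.465343475341797)
```

View pics/s2.png

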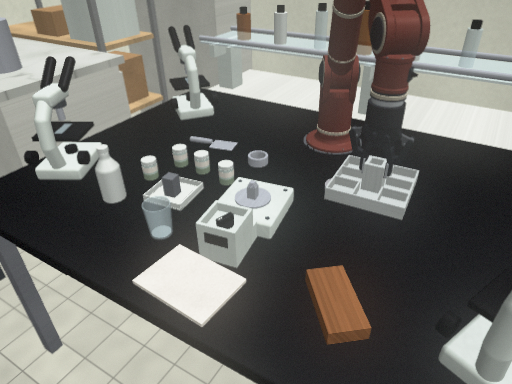

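Emit:
{"fn": "jog_arm", "kwargs": {
  "rows": [
    [1,[0,0,0],[0,0,-6]],
    [1,[1,-38,0],[0,0,0]],
    [1,[1,-38,0],[0,0,0]],
    [1,[1,-38,0],[0,0,0]],
    [1,[1,-38,0],[0,0,0]]
  ]
}}

```text
t: 16.73
position: [0.5211, 0.1364, 0.2034]
orientation: [0.0, -0.077, 0.997, -0.0]
wrist_force: [0.4, 0.8, -3.0]
grip_width: 0.506
finger_force: 82.7
```

Emit:
{"fn": "jog_arm", "kwargs": {
  "rows": [
    [1,[1,-38,0],[0,0,0]],
    [1,[1,-38,0],[0,0,0]],
    [1,[1,-38,0],[0,0,0]],
    [1,[0,-38,0],[0,0,0]],
    [1,[0,0,0],[0,0,0]]
  ]
}}

```text
t: 17.35
position: [0.5415, -0.0185, 0.2033]
orientation: [0.0, -0.073, 0.997, -0.002]
wrist_force: [0.4, 1.3, -4.0]
grip_width: 0.502
finger_force: 83.0
```

Emit:
{"fn": "jog_arm", "kwargs": {
  "rows": [
    [1,[0,0,0],[0,0,0]],
    [1,[0,0,0],[0,0,0]],
    [1,[0,0,0],[0,0,0]],
    [1,[0,0,0],[0,0,0]]
  ]
}}

```text
t: 17.85
position: [0.5411, -0.0124, 0.2033]
orientation: [-0.0, -0.077, 0.997, 0.0]
wrist_force: [-0.1, -0.2, -4.1]
grip_width: 0.501
finger_force: 83.0
```

Run:
```python
from h import *
plan([.5418,-.017,.160],98.9)
```

```text
t 17.85 pos [541.1 -12.4 203.3] yaw_y 98.9 tilt [-0.  0. -1.] q1,q7 [0.07 1.63] F [-0.1 -0.2 -4.1] grip 0.501
  -> turn rz -0.0 shift mm [-0.  -4.6 43.3]
```

Emit:
{"fn": "jog_arm", "kwargs": {
  "rows": [
    [1,[0,-4.6,15],[0,0,0]],
    [1,[0,0,20],[0,0,0]],
    [1,[0,0,0],[0,0,0]],
    [1,[0,0,0],[0,0,0]],
    [1,[0,0,0],[0,0,0]]
  ]
}}

```text
t: 18.48
position: [0.5424, -0.0176, 0.169]
orientation: [0.001, -0.077, 0.997, -0.0]
wrist_force: [-0.2, 0.3, -4.8]
grip_width: 0.506
finger_force: 82.8
```

Run:
```python
from h import *
plan([.5418,-.017,.1035],98.9)
p=capture("scene"); look(p,["carrier"])
```

```text
t 18.48 pos [542.4 -17.6 169. ] yaw_y 98.8 tilt [ 0.002 -0.    -1.   ] q1,q7 [0.07 1.63] F [-0.2  0.3 -4.8] grip 0.506
  -> turn rz -0.1 shift mm [ 0.6  0.7 65.5]
carrier 0.71 [104. 182.] 1145 ztop 0.171 mean [ 0.6878 -0.4155] rect [ 687.4 -417.8] [31.7 26.6] 64.8
carrier 0.65 [250. 176.] 2947 ztop 0.195 mean [ 0.5486 -0.0181] rect [548.1 -17.1] [53.4 48.1] 62.7
```

Emit:
{"fn": "jog_arm", "kwargs": {
  "rows": [
    [1,[0.3,0.3,12],[0,0,0]],
    [1,[0,0,8],[0,0,0]],
    [1,[0,0,6],[0,0,0]],
    [1,[0,0,0],[0,0,0]]
  ]
}}

```text
t: 19.08
position: [0.541, -0.0173, 0.1415]
orientation: [-0.001, -0.077, 0.997, 0.0]
wrist_force: [-1.0, 0.6, -3.9]
grip_width: 0.503
finger_force: 83.0
```

Emit:
{"fn": "jog_arm", "kwargs": {
  "rows": [
    [1,[0,0,5],[0,0,0]],
    [1,[0,0,5],[0,0,0]],
    [1,[0,0,0],[0,0,0]],
    [1,[0,0,0],[0,0,0]]
  ]
}}

```text
t: 19.58
position: [0.5416, -0.0173, 0.1324]
orientation: [0.0, -0.077, 0.997, -0.0]
wrist_force: [-0.2, 0.1, -4.3]
grip_width: 0.502
finger_force: 83.0
```

Emit:
{"fn": "jog_arm", "kwargs": {
  "rows": [
    [1,[0,0,8],[0,0,0]],
    [1,[0,0,8],[0,0,0]],
    [1,[0,0,7],[0,0,0]],
    [1,[0,0,0],[0,0,0]],
    [1,[0,0,0],[0,0,0]]
  ]
}}

```text
t: 20.2
position: [0.5415, -0.0173, 0.1093]
orientation: [-0.0, -0.077, 0.997, -0.0]
wrist_force: [0.1, 0.2, -3.0]
grip_width: 0.502
finger_force: 83.1
```

Emit:
{"fn": "jog_arm", "kwargs": {
  "rows": [
    [1,[0,0,3],[0,0,0]],
    [1,[0,0,2],[0,0,0]],
    [1,[0,0,0],[0,0,0]],
    [1,[0,0,0],[0,0,0]]
  ]
}}

```text
t: 20.7
position: [0.5415, -0.0173, 0.1043]
orientation: [0.0, -0.077, 0.997, -0.0]
wrist_force: [-0.1, 0.1, -3.5]
grip_width: 0.505
finger_force: 83.1
```

Emit:
{"fn": "jog_arm", "kwargs": {
  "rows": [
    [1,[0,0,1],[0,0,0]],
    [0,[0,0,0],[0,0,0]],
    [0,[0,0,0],[0,0,0]],
    [0,[0,0,0],[0,0,0]],
    [0,[0,0,-30],[0,0,0]]
  ]
}}

```text
t: 21.32
position: [0.5399, -0.0174, 0.132]
orientation: [-0.003, -0.077, 0.997, 0.0]
wrist_force: [0.2, 0.5, -0.0]
grip_width: 0.995
finger_force: 0.0
```

Emit:
{"fn": "jog_arm", "kwargs": {
  "rows": [
    [0,[0,0,-50],[0,0,0]],
    [0,[0,0,-40],[0,0,0]],
    [0,[0,-50,0],[0,0,0]],
    [0,[0,-50,0],[0,0,0]],
    [0,[0,-30,0],[0,0,0]]
  ]
}}

```text
t: 21.95
position: [0.5611, -0.1494, 0.2236]
orientation: [0.0, -0.075, 0.997, -0.001]
wrist_force: [1.0, -0.7, 0.1]
grip_width: 1.001
finger_force: 0.0
```

Run:
```python
from h import *
for c in ("top","scene","wrist"):
    p=capture(c); look(p,["carrier","jar1"]); P=cloud(p)
    near=np.hypot(P[...,0]-.542,P[...,1]+.017)<.14
    q=P[near&(P[...,2]>.08)&(P[...,2]<.093)]; 
    if c=="top": 
        q=q[(q[:,:2]-[.542,-.017])@[np.cos(.1545),np.sin(.1545)]<.1]
    print(c,"rim z",np.round(np.percentile(q[:,2],[5,50,95]),4),np.round(np.linalg.lstsq(np.c_[q[:,:2]-[.542,-.017],np.ones(len(q))],q[:,2],rcond=None)[0],4),cv2.minAreaRect((q[:,:2]*1000).astype(np.float32)))
plan([.4425,-.1775,.22],98.9)
```

```text
carrier 0.89 [256. 198.] 3315 ztop 0.13 mean [ 0.5422 -0.0183] rect [542.3 -18.1] [44.6 43.6] 9.1
jar1 0.85 [377. 240.] 288 ztop 0.071 mean [ 0.427  -0.3771] rect [ 426.9 -377.3] [44.1 43.8] 89.3
jar1 0.67 [386. 204.] 307 ztop 0.071 mean [ 0.5412 -0.4063] rect [ 539.9 -406.2] [45.  44.2] 69.6
jar1 0.62 [255. 197.] 3347 ztop 0.13 mean [ 0.5424 -0.0182] rect [542.3 -18.1] [44.6 43.6] 9.1
jar1 0.54 [352. 237.] 168 ztop 0.664 mean [ 0.3844 -0.1538] rect [ 384.5 -153.8] [ 0.5 13.2] 80.8
top rim z [0.0811 0.0856 0.09  ] [-0.0009 -0.0021  0.0855] ((542.6609497070312, -17.92327117919922), (172.96998596191406, 172.01699829101562), 8.738525390625)
carrier 0.97 [255. 192.] 2651 ztop 0.131 mean [ 0.5438 -0.0158] rect [542.2 -17.6] [47.7 45.5] 8.8
carrier 0.51 [180. 154.] 314 ztop 0.069 mean [ 0.4292 -0.3766] rect [ 428.3 -377.7] [42.4 45.1] 27.5
carrier 0.44 [221. 170.] 255 ztop 0.069 mean [ 0.445  -0.1754] rect [ 442.3 -176.6] [47.3 42.8] 26.5
jar1 0.88 [179. 152.] 325 ztop 0.069 mean [ 0.4294 -0.3761] rect [ 427.2 -376.7] [42.6 42.6] 23.6
jar1 0.62 [223. 169.] 265 ztop 0.069 mean [ 0.4445 -0.1
[... 518 characters left out ...]
 3001 ztop 0.067 mean [ 0.4408 -0.1775] rect [ 441.  -177.6] [47.7 46.3] 9.0
jar1 0.79 [ 19. 108.] 1541 ztop 0.056 mean [ 0.5398 -0.3859] rect [ 540.2 -387.2] [ 7.6 33.6] 86.5
jar1 0.7 [121.  14.] 2123 ztop 0.067 mean [ 0.4378 -0.2828] rect [ 439.1 -283.1] [19.5 45.9] 8.4
jar1 0.63 [34. 12.] 1316 ztop 0.067 mean [ 0.4434 -0.3685] rect [ 443.3 -369.5] [ 7.5 22.4] 12.7
wrist rim z [0.0809 0.0846 0.0868] [-0.0005 -0.0046  0.0844] ((562.6979370117188, -13.279830932617188), (217.88624572753906, 173.6465301513672), 8.922917366027832)
t 22.4 pos [ 561.5 -144.1  223.4] yaw_y 98.9 tilt [ 0.     0.001 -1.   ] q1,q7 [0.29 1.88] F [-0.5 -0.   0.7] grip 1.002
  -> turn rz 0.0 shift mm [122.7 -14.6   3.4]
```

Emit:
{"fn": "jog_arm", "kwargs": {
  "rows": [
    [0,[30,-4,0],[0,0,0]],
    [0,[30,-4,0],[0,0,0]],
    [0,[30,-3,0],[0,0,0]],
    [0,[33.5,-4,0],[0,0,0]],
    [0,[0,0,0],[0,0,0]]
  ]
}}

```text
t: 23.02
position: [0.4392, -0.1799, 0.2235]
orientation: [-0.001, -0.076, 0.997, -0.0]
wrist_force: [0.8, -0.7, -0.1]
grip_width: 1.001
finger_force: 0.0
```

Emit:
{"fn": "jog_arm", "kwargs": {
  "rows": [
    [0,[0,0,50],[0,0,0]],
    [0,[0,0,40],[0,0,0]],
    [0,[0,0,0],[0,0,0]],
    [0,[0,0,0],[0,0,0]],
    [0,[0,0,0],[0,0,0]]
  ]
}}

```text
t: 23.65
position: [0.443, -0.1797, 0.135]
orientation: [0.002, -0.077, 0.997, -0.001]
wrist_force: [0.1, -1.0, -0.1]
grip_width: 0.997
finger_force: 0.0
```

Run:
```python
from h import *
plan([.4412,-.1776,.037],98.8)
p=capture("wrist"); look(p,["jar1"])
```

```text
t 23.65 pos [ 443.  -179.7  135. ] yaw_y 98.8 tilt [ 0.004 -0.001 -1.   ] q1,q7 [0.41 1.98] F [ 0.1 -1.  -0.1] grip 0.997
  -> turn rz 0.0 shift mm [ 1.8  2.5 97.9]
jar1 0.97 [258. 200.] 4653 ztop 0.067 mean [ 0.4395 -0.1779] rect [ 440.5 -177.8] [46.8 46.6] 75.3
jar1 0.64 [104. 151.] 5966 ztop 0.067 mean [ 0.4239 -0.2846] rect [ 424.8 -285.6] [46.7 48. ] 7.1
jar1 0.59 [  8. 248.] 854 ztop 0.03 mean [ 0.5383 -0.385 ] rect [ 540.  -386.1] [ 6.2 29.5] 87.0
jar1 0.56 [ 19. 134.] 2557 ztop 0.055 mean [ 0.4249 -0.3565] rect [ 425.5 -357.6] [ 8.  34.3] 87.4
```

Emit:
{"fn": "jog_arm", "kwargs": {
  "rows": [
    [0,[1.5,2,34],[0,0,0]],
    [0,[0,0,34],[0,0,0]],
    [0,[0,0,29],[0,0,0]],
    [0,[0,0,0],[0,0,0]],
    [0,[0,0,0],[0,0,0]]
  ]
}}

```text
t: 24.38
position: [0.4407, -0.1781, 0.0374]
orientation: [0.001, -0.077, 0.997, -0.0]
wrist_force: [0.6, -1.4, -0.2]
grip_width: 1.003
finger_force: 0.0
```

Emit:
{"fn": "jog_arm", "kwargs": {
  "rows": [
    [1,[0,0,0],[0,0,0]],
    [1,[0,0,0],[0,0,0]],
    [1,[0,0,0],[0,0,0]],
    [1,[0,0,0],[0,0,0]],
    [1,[0,0,0],[0,0,0]]
  ],
  "grip_force": 50
}}

```text
t: 25.0
position: [0.4403, -0.178, 0.0374]
orientation: [0.001, -0.077, 0.997, -0.0]
wrist_force: [-1.5, 0.1, 5.7]
grip_width: 0.552
finger_force: 50.8
```

Run:
```python
from h import *
plan([.4869+.1,.0456,.037],98.8)
```

```text
t 25.0 pos [ 440.3 -178.    37.4] yaw_y 98.8 tilt [ 0.002 -0.001 -1.   ] q1,q7 [0.38 1.94] F [-1.5  0.1  5.7] grip 0.552
  -> turn rz -0.0 shift mm [-179.1  198.6    0.5]
```

Emit:
{"fn": "jog_arm", "kwargs": {
  "rows": [
    [1,[0,0,-20],[0,0,0]],
    [1,[0,0,-50],[0,0,0]],
    [1,[0,0,-50],[0,0,0]],
    [1,[0,0,-50],[0,0,0]],
    [1,[0,0,0],[0,0,0]]
  ]
}}

```text
t: 25.62
position: [0.442, -0.1786, 0.2103]
orientation: [0.004, -0.076, 0.997, -0.002]
wrist_force: [-0.3, -0.1, -1.6]
grip_width: 0.553
finger_force: 51.7
```

Emit:
{"fn": "jog_arm", "kwargs": {
  "rows": [
    [1,[-36,40,0],[0,0,0]],
    [1,[-36,40,0],[0,0,0]],
    [1,[-36,40,0],[0,0,0]],
    [1,[-36,40,0],[0,0,0]],
    [1,[-35,39,0],[0,0,0]]
  ]
}}

```text
t: 26.25
position: [0.5861, 0.0476, 0.2047]
orientation: [-0.002, -0.077, 0.997, -0.0]
wrist_force: [0.4, -0.5, -0.5]
grip_width: 0.545
finger_force: 51.8
```

Emit:
{"fn": "jog_arm", "kwargs": {
  "rows": [
    [1,[0,0,0],[0,0,0]],
    [1,[0,0,0],[0,0,0]],
    [1,[0,0,0],[0,0,0]],
    [1,[0,0,0],[0,0,0]]
  ]
}}

```text
t: 26.75
position: [0.5858, 0.0447, 0.2063]
orientation: [-0.0, -0.075, 0.997, -0.0]
wrist_force: [-0.3, 0.0, -1.2]
grip_width: 0.549
finger_force: 51.8
```

Run:
```python
from h import *
plan([.5869,.0456,.101],98.8)
p=capture("wrist"); look(p,["carrier"]); save(p,"w3")
```

```text
t 26.75 pos [585.8  44.7 206.3] yaw_y 98.7 tilt [-0.    -0.001 -1.   ] q1,q7 [-0.03  1.53] F [-0.3  0.  -1.2] grip 0.549
  -> turn rz -0.1 shift mm [ -1.3   0.8 105.3]
carrier 0.9 [180. 101.] 46312 ztop 0.13 mean [ 0.5402 -0.0171] rect [540.8 -17.4] [43.9 44.5] 8.8
```

Emit:
{"fn": "jog_arm", "kwargs": {
  "rows": [
    [1,[-1,0.8,20],[0,0,0]],
    [1,[0,0,30],[0,0,0]],
    [1,[0,0,15],[0,0,0]],
    [1,[0,0,0],[0,0,0]],
    [1,[0,0,0],[0,0,0]]
  ]
}}

```text
t: 27.48
position: [0.588, 0.0472, 0.1423]
orientation: [0.001, -0.077, 0.997, 0.0]
wrist_force: [0.1, 0.1, -0.3]
grip_width: 0.553
finger_force: 51.8
```

Run:
```python
from h import *
plan([.5869,.0455,.101],98.8)
```

```text
t 27.48 pos [588.   47.2 142.3] yaw_y 98.8 tilt [ 0.002  0.    -1.   ] q1,q7 [-0.04  1.51] F [ 0.1  0.1 -0.3] grip 0.553
  -> turn rz -0.0 shift mm [ 1.4 -1.5 41.3]
```

Emit:
{"fn": "jog_arm", "kwargs": {
  "rows": [
    [1,[0.7,-1,10],[0,0,0]],
    [1,[0,0,10],[0,0,0]],
    [1,[0,0,10],[0,0,0]],
    [1,[0,0,7],[0,0,0]],
    [1,[0,0,0],[0,0,0]]
  ]
}}

```text
t: 28.1
position: [0.5861, 0.0461, 0.1034]
orientation: [-0.001, -0.077, 0.997, -0.0]
wrist_force: [0.2, -1.1, -0.7]
grip_width: 0.548
finger_force: 51.8
```

Emit:
{"fn": "jog_arm", "kwargs": {
  "rows": [
    [1,[0,0,2],[0,0,0]],
    [1,[0,0,1],[0,0,0]],
    [1,[0,0,0],[0,0,0]],
    [1,[0,0,0],[0,0,0]]
  ]
}}

```text
t: 28.6
position: [0.5867, 0.0461, 0.1015]
orientation: [0.0, -0.077, 0.997, -0.0]
wrist_force: [-1.0, 0.2, -0.6]
grip_width: 0.549
finger_force: 51.8
```

Emit:
{"fn": "jog_arm", "kwargs": {
  "rows": [
    [0,[0,0,0],[0,0,0]],
    [0,[0,0,0],[0,0,0]],
    [0,[0,0,0],[0,0,0]],
    [0,[0,0,-30],[0,0,0]],
    [0,[0,0,-50],[0,0,0]]
  ]
}}

```text
t: 29.22
position: [0.5853, 0.0459, 0.1805]
orientation: [-0.002, -0.077, 0.997, -0.0]
wrist_force: [0.8, 0.7, 0.2]
grip_width: 1.001
finger_force: 0.0
```

Emit:
{"fn": "jog_arm", "kwargs": {
  "rows": [
    [0,[0,0,-30],[0,0,0]],
    [0,[26,-38,0],[0,0,0]],
    [0,[26,-38,0],[0,0,0]],
    [0,[26,-38,0],[0,0,0]],
    [0,[26,-38,0],[0,0,0]]
  ]
}}

```text
t: 29.85
position: [0.5064, -0.1213, 0.2115]
orientation: [0.0, -0.077, 0.997, -0.0]
wrist_force: [-0.3, -0.1, 0.4]
grip_width: 1.002
finger_force: 0.0
```

Emit:
{"fn": "jog_arm", "kwargs": {
  "rows": [
    [0,[26,-38,0],[0,0,0]],
    [0,[26,-38,0],[0,0,0]],
    [0,[27,-38,0],[0,0,0]],
    [0,[27,-37,0],[0,0,0]],
    [0,[0,0,0],[0,0,0]]
  ]
}}

```text
t: 30.48
position: [0.4225, -0.29, 0.2113]
orientation: [-0.001, -0.072, 0.997, -0.001]
wrist_force: [0.3, 0.2, -0.1]
grip_width: 1.002
finger_force: 0.0
```

Emit:
{"fn": "jog_arm", "kwargs": {
  "rows": [
    [0,[0,0,40],[0,0,0]],
    [0,[0,0,35],[0,0,0]],
    [0,[0,0,0],[0,0,0]],
    [0,[0,0,0],[0,0,0]]
  ]
}}

```text
t: 30.98
position: [0.4265, -0.2853, 0.1374]
orientation: [0.001, -0.077, 0.997, -0.0]
wrist_force: [0.1, 0.1, 0.3]
grip_width: 1.001
finger_force: 0.0
```

Run:
```python
from h import *
plan([.4253,-.2852,.037],98.8)
p=capture("wrist"); look(p,["jar1"])
p=capture("top"); look(p,["jar1","carrier"]); save(p,"t4")
```

```text
t 30.98 pos [ 426.5 -285.3  137.4] yaw_y 98.8 tilt [ 0.002 -0.001 -1.   ] q1,q7 [0.62 2.19] F [0.1 0.1 0.3] grip 1.001
  -> turn rz 0.0 shift mm [  1.4   0.4 100.4]
jar1 0.94 [122. 179.] 5431 ztop 0.067 mean [ 0.4236 -0.3779] rect [ 424.9 -378.6] [47.1 47.5] 69.7
jar1 0.88 [ 84. 281.] 1643 ztop 0.067 mean [ 0.523  -0.4168] rect [ 524.1 -417. ] [13.4 34.8] 43.5
jar1 0.61 [347. 245.] 53 ztop 0.07 mean [ 0.4105 -0.2828] rect [ 410.3 -281.9] [ 8.9 32.1] 1.7
jar1 0.49 [234. 178.] 272 ztop 0.134 mean [0.5884 0.046 ] rect [588.   45.6] [44.5 43. ] 1.4
carrier 0.76 [261. 199.] 2992 ztop 0.13 mean [ 0.5423 -0.0179] rect [562.1 -12.1] [90.3 48.8] 16.9
```

Run:
```python
from h import *
p=capture("wrist"); P=cloud(p); save(p,"w5")
q=P[(np.hypot(P[...,0]-.425,P[...,1]+.285)<.045)&(P[...,2]>.06)&(P[...,2]<.075)]
print(len(q), cv2.minAreaRect((q[:,:2]*1000).astype(np.float32)))
look(p,["jar1","jar2"],.2)
```

```text
3663 ((424.4595642089844, -285.88531494140625), (46.81256103515625, 46.863319396972656), 37.96707534790039)
jar1 0.77 [125. 178.] 5326 ztop 0.067 mean [ 0.4235 -0.3779] rect [ 424.6 -378.5] [47.2 47.1] 63.2
jar1 0.74 [249. 199.] 4384 ztop 0.067 mean [ 0.4234 -0.286 ] rect [ 424.2 -285.8] [47.  45.8] 77.1
jar1 0.66 [ 86. 282.] 1549 ztop 0.067 mean [ 0.5226 -0.4171] rect [ 524.1 -417.6] [12.5 34.3] 41.8
jar2 0.77 [125. 178.] 5326 ztop 0.067 mean [ 0.4235 -0.3779] rect [ 424.6 -378.5] [47.2 47.1] 63.2
jar2 0.74 [249. 199.] 4384 ztop 0.067 mean [ 0.4234 -0.286 ] rect [ 424.2 -285.8] [47.  45.8] 77.1
jar2 0.66 [ 86. 282.] 1549 ztop 0.067 mean [ 0.5226 -0.4171] rect [ 524.1 -417.6] [12.5 34.3] 41.8
```

View pics/w5.png

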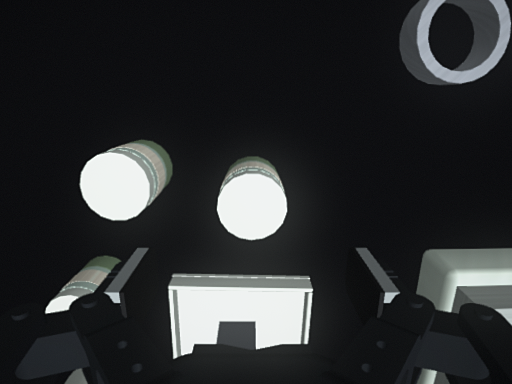

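Emit:
{"fn": "jog_arm", "kwargs": {
  "rows": [
    [0,[2,-0.5,34],[0,0,0]],
    [0,[0,0,34],[0,0,0]],
    [0,[0,0,32],[0,0,0]],
    [0,[0,0,0],[0,0,0]],
    [0,[0,0,0],[0,0,0]]
  ]
}}

```text
t: 32.0
position: [0.4241, -0.2867, 0.0372]
orientation: [0.001, -0.077, 0.997, -0.0]
wrist_force: [0.3, -0.2, 0.2]
grip_width: 1.003
finger_force: 0.0
```

Emit:
{"fn": "jog_arm", "kwargs": {
  "rows": [
    [1,[0,0,0],[0,0,0]],
    [1,[0,0,0],[0,0,0]],
    [1,[0,0,0],[0,0,0]],
    [1,[0,0,0],[0,0,0]],
    [1,[0,0,0],[0,0,0]]
  ]
}}

```text
t: 32.62
position: [0.424, -0.2866, 0.0375]
orientation: [0.001, -0.077, 0.997, -0.001]
wrist_force: [-1.2, 1.0, 5.7]
grip_width: 0.546
finger_force: 50.8
```

Emit:
{"fn": "jog_arm", "kwargs": {
  "rows": [
    [1,[0,0,-20],[0,0,0]],
    [1,[0,0,-50],[0,0,0]],
    [1,[0,0,-50],[0,0,0]],
    [1,[0,0,-50],[0,0,0]],
    [1,[0,0,0],[0,0,0]]
  ]
}}

```text
t: 33.25
position: [0.4255, -0.2875, 0.2103]
orientation: [0.004, -0.077, 0.997, -0.003]
wrist_force: [-0.5, 0.1, -2.0]
grip_width: 0.549
finger_force: 52.1
```

Run:
```python
from h import *
plan([.4782,.0287,.101],98.8)
```

```text
t 33.25 pos [ 425.5 -287.5  210.3] yaw_y 98.8 tilt [ 0.008 -0.005 -1.   ] q1,q7 [0.64 2.2 ] F [-0.5  0.1 -2. ] grip 0.549
  -> turn rz -0.0 shift mm [-99.7 305.1 108. ]
```

Emit:
{"fn": "jog_arm", "kwargs": {
  "rows": [
    [1,[-14.5,43,0],[0,0,0]],
    [1,[-14.5,43,0],[0,0,0]],
    [1,[-14.5,43,0],[0,0,0]],
    [1,[-14.5,43,0],[0,0,0]],
    [1,[-14.5,43,0],[0,0,0]]
  ]
}}

```text
t: 33.88
position: [0.4611, -0.0612, 0.2048]
orientation: [-0.002, -0.077, 0.997, 0.0]
wrist_force: [-0.0, -0.2, -1.8]
grip_width: 0.546
finger_force: 52.2
```

Emit:
{"fn": "jog_arm", "kwargs": {
  "rows": [
    [1,[-14.5,44,0],[0,0,0]],
    [1,[-14.5,44,0],[0,0,0]],
    [1,[0,0,0],[0,0,0]],
    [1,[0,0,20],[0,0,0]],
    [1,[0,0,20],[0,0,0]]
  ]
}}

```text
t: 34.5
position: [0.4763, 0.0277, 0.1647]
orientation: [-0.001, -0.076, 0.997, -0.0]
wrist_force: [-0.2, -0.3, -2.8]
grip_width: 0.548
finger_force: 52.2
```

Emit:
{"fn": "jog_arm", "kwargs": {
  "rows": [
    [1,[0,0,20],[0,0,0]],
    [1,[0,0,0],[0,0,0]],
    [1,[0,0,0],[0,0,0]],
    [1,[0,0,0],[0,0,0]]
  ]
}}

```text
t: 35.0
position: [0.4779, 0.0285, 0.1469]
orientation: [0.001, -0.076, 0.997, -0.0]
wrist_force: [0.1, -0.1, -1.0]
grip_width: 0.549
finger_force: 52.2
```

Run:
```python
from h import *
plan([.4782,.0287,.101],98.8)
```

```text
t 35.0 pos [477.9  28.5 146.9] yaw_y 98.8 tilt [ 0.001 -0.    -1.   ] q1,q7 [0.  1.5] F [ 0.1 -0.1 -1. ] grip 0.549
  -> turn rz -0.0 shift mm [-0.3  0.1 45.9]
```

Aligned; lower, release, retreat toward jar 3 at (425.5, −378).

Emit:
{"fn": "jog_arm", "kwargs": {
  "rows": [
    [1,[0,0,12],[0,0,0]],
    [1,[0,0,12],[0,0,0]],
    [1,[0,0,10],[0,0,0]],
    [1,[0,0,8],[0,0,0]],
    [1,[0,0,0],[0,0,0]]
  ]
}}

```text
t: 35.62
position: [0.477, 0.0287, 0.1035]
orientation: [-0.001, -0.077, 0.997, -0.0]
wrist_force: [0.1, 0.2, -0.8]
grip_width: 0.554
finger_force: 52.2
```

Emit:
{"fn": "jog_arm", "kwargs": {
  "rows": [
    [1,[0,0,2],[0,0,0]],
    [1,[0,0,1],[0,0,0]],
    [1,[0,0,0],[0,0,0]],
    [1,[0,0,0],[0,0,0]]
  ]
}}

```text
t: 36.12
position: [0.4776, 0.0287, 0.1015]
orientation: [0.0, -0.077, 0.997, -0.0]
wrist_force: [0.2, 0.4, -1.8]
grip_width: 0.547
finger_force: 52.2
```

Emit:
{"fn": "jog_arm", "kwargs": {
  "rows": [
    [0,[0,0,0],[0,0,0]],
    [0,[0,0,0],[0,0,0]],
    [0,[0,0,0],[0,0,0]],
    [0,[0,0,-30],[0,0,0]],
    [0,[0,0,-50],[0,0,0]]
  ]
}}

```text
t: 36.75
position: [0.4763, 0.0286, 0.181]
orientation: [-0.002, -0.077, 0.997, 0.0]
wrist_force: [1.2, -0.4, -0.2]
grip_width: 1.003
finger_force: 0.0
```

Emit:
{"fn": "jog_arm", "kwargs": {
  "rows": [
    [0,[0,0,-30],[0,0,0]],
    [0,[13,-44,0],[0,0,0]],
    [0,[13,-44,0],[0,0,0]],
    [0,[13,-44,0],[0,0,0]],
    [0,[13,-44,0],[0,0,0]]
  ]
}}

```text
t: 37.38
position: [0.4527, -0.1545, 0.2115]
orientation: [0.0, -0.077, 0.997, -0.0]
wrist_force: [0.8, -0.7, -0.3]
grip_width: 0.999
finger_force: 0.0
```

Emit:
{"fn": "jog_arm", "kwargs": {
  "rows": [
    [0,[13,-44,0],[0,0,0]],
    [0,[13,-44,0],[0,0,0]],
    [0,[12,-44,0],[0,0,0]],
    [0,[12,-43,0],[0,0,0]],
    [0,[12,-43,0],[0,0,0]]
  ]
}}

```text
t: 38.0
position: [0.4247, -0.3794, 0.2113]
orientation: [0.0, -0.077, 0.997, 0.0]
wrist_force: [1.0, 0.3, 0.5]
grip_width: 1.001
finger_force: 0.0
```

Emit:
{"fn": "jog_arm", "kwargs": {
  "rows": [
    [0,[0,0,0],[0,0,0]],
    [0,[0,0,40],[0,0,0]],
    [0,[0,0,35],[0,0,0]],
    [0,[0,0,0],[0,0,0]],
    [0,[0,0,0],[0,0,0]]
  ]
}}

```text
t: 38.62
position: [0.426, -0.378, 0.1375]
orientation: [0.001, -0.077, 0.997, -0.001]
wrist_force: [0.5, -0.6, -0.2]
grip_width: 0.999
finger_force: 0.0
```

```bash
cat >> h.py <<'E'
def under(p,c,z0=.06,z1=.075):
    P=cloud(p); q=P[(np.hypot(P[...,0]-c[0],P[...,1]-c[1])<.045)&(P[...,2]>z0)&(P[...,2]<z1)]
    print(len(q), len(q)>5 and cv2.minAreaRect((q[:,:2]*1000).astype(np.float32)))
E
python3 - <<'E'
from h import *
plan([.4248,-.378,.037],98.8)
p=capture("wrist"); under(p,[.4248,-.378]); look(p,["jar1"])
p=capture("top"); look(p,["jar1","carrier"]); save(p,"t4")
E
```

```text
t 38.62 pos [ 426.  -378.   137.5] yaw_y 98.8 tilt [ 0.002 -0.001 -1.   ] q1,q7 [0.75 2.33] F [ 0.5 -0.6 -0.2] grip 0.999
  -> turn rz 0.0 shift mm [  1.4   0.3 100.5]
3661 ((424.48431396484375, -378.9722900390625), (46.598445892333984, 47.043701171875), 39.7061653137207)
jar1 0.79 [196. 314.] 4077 ztop 0.067 mean [ 0.5328 -0.41  ] rect [ 533.6 -411.1] [37.2 47.3] 32.2
jar1 0.63 [247. 199.] 4405 ztop 0.067 mean [ 0.4236 -0.3794] rect [ 424.6 -379.2] [46.4 47. ] 64.4
jar1 0.77 [233. 177.] 293 ztop 0.134 mean [0.5886 0.0456] rect [587.6  45.6] [44.2 43.1] 0.8
jar1 0.66 [387. 201.] 289 ztop 0.071 mean [ 0.5394 -0.406 ] rect [ 539.9 -405.7] [42.1 45.1] 3.2
jar1 0.64 [376. 246.] 73 ztop 0.072 mean [ 0.4106 -0.3762] rect [ 411.2 -374.7] [28.5 11. ] 79.4
jar1 0.51 [242. 218.] 272 ztop 0.133 mean [0.4802 0.028 ] rect [479.9  28.1] [44.2 45.8] 45.9
carrier 0.71 [260. 199.] 2900 ztop 0.13 mean [ 0.5385 -0.0144] rect [534.1  -2.6] [ 81.8 113.1] 76.9
```

Emit:
{"fn": "jog_arm", "kwargs": {
  "rows": [
    [0,[2,-1,34],[0,0,0]],
    [0,[0,0,34],[0,0,0]],
    [0,[0,0,32],[0,0,0]],
    [0,[0,0,0],[0,0,0]],
    [0,[0,0,0],[0,0,0]]
  ]
}}

```text
t: 39.5
position: [0.424, -0.3801, 0.0376]
orientation: [0.001, -0.077, 0.997, -0.001]
wrist_force: [-0.2, -0.1, -0.3]
grip_width: 1.0
finger_force: 0.0
```

Emit:
{"fn": "jog_arm", "kwargs": {
  "rows": [
    [1,[0,0,0],[0,0,0]],
    [1,[0,0,0],[0,0,0]],
    [1,[0,0,0],[0,0,0]],
    [1,[0,0,0],[0,0,0]],
    [1,[0,0,0],[0,0,0]]
  ]
}}

```text
t: 40.12
position: [0.4238, -0.3798, 0.0376]
orientation: [0.001, -0.077, 0.997, -0.001]
wrist_force: [-0.6, 1.1, 6.0]
grip_width: 0.553
finger_force: 51.6
```

Emit:
{"fn": "jog_arm", "kwargs": {
  "rows": [
    [1,[0,0,-20],[0,0,0]],
    [1,[0,0,-50],[0,0,0]],
    [1,[0,0,-50],[0,0,0]],
    [1,[0,0,-50],[0,0,0]],
    [1,[0,0,0],[0,0,0]]
  ]
}}

```text
t: 40.75
position: [0.4252, -0.381, 0.2107]
orientation: [0.003, -0.077, 0.997, -0.003]
wrist_force: [0.5, -0.4, -1.4]
grip_width: 0.548
finger_force: 51.7
```

Emit:
{"fn": "jog_arm", "kwargs": {
  "rows": [
    [1,[-16.5,40,0],[0,0,0]],
    [1,[-16.5,40,0],[0,0,0]],
    [1,[-16.5,41,0],[0,0,0]],
    [1,[-16.5,41,0],[0,0,0]],
    [1,[-16.5,41,0],[0,0,0]]
  ]
}}

```text
t: 41.38
position: [0.4728, -0.1645, 0.2049]
orientation: [-0.001, -0.077, 0.997, 0.001]
wrist_force: [0.0, -1.3, -1.5]
grip_width: 0.552
finger_force: 51.8
```

Emit:
{"fn": "jog_arm", "kwargs": {
  "rows": [
    [1,[-16.5,41,0],[0,0,0]],
    [1,[-16.5,41,0],[0,0,0]],
    [1,[0,0,20],[0,0,0]],
    [1,[0,0,20],[0,0,0]],
    [1,[0,0,0],[0,0,0]]
  ]
}}

```text
t: 42.0
position: [0.4915, -0.0798, 0.164]
orientation: [-0.003, -0.077, 0.997, 0.001]
wrist_force: [0.6, -0.2, -0.6]
grip_width: 0.549
finger_force: 51.9
```

Emit:
{"fn": "jog_arm", "kwargs": {
  "rows": [
    [1,[0,0,15],[0,0,0]],
    [1,[0,0,0],[0,0,0]],
    [1,[0,0,0],[0,0,0]],
    [1,[0,0,0],[0,0,0]]
  ]
}}

```text
t: 42.5
position: [0.4942, -0.0802, 0.152]
orientation: [0.001, -0.076, 0.997, -0.0]
wrist_force: [0.6, 0.3, -0.7]
grip_width: 0.545
finger_force: 51.9
```

Run:
```python
from h import *
plan([.4951,-.080,.101],98.8)
```

```text
t 42.5 pos [494.2 -80.2 152. ] yaw_y 98.8 tilt [ 0.001 -0.    -1.   ] q1,q7 [0.21 1.74] F [ 0.6  0.3 -0.7] grip 0.545
  -> turn rz -0.0 shift mm [-0.9  0.1 51. ]
```

Emit:
{"fn": "jog_arm", "kwargs": {
  "rows": [
    [1,[-1,0,14],[0,0,0]],
    [1,[0,0,13],[0,0,0]],
    [1,[0,0,12],[0,0,0]],
    [1,[0,0,8],[0,0,0]],
    [1,[0,0,0],[0,0,0]]
  ]
}}

```text
t: 43.12
position: [0.4942, -0.0798, 0.1035]
orientation: [-0.001, -0.077, 0.997, 0.0]
wrist_force: [-0.4, 0.5, -1.8]
grip_width: 0.553
finger_force: 51.9
```

Emit:
{"fn": "jog_arm", "kwargs": {
  "rows": [
    [1,[0,0,2],[0,0,0]],
    [1,[0,0,1],[0,0,0]],
    [1,[0,0,0],[0,0,0]],
    [1,[0,0,0],[0,0,0]]
  ]
}}

```text
t: 43.62
position: [0.4949, -0.08, 0.1015]
orientation: [0.0, -0.077, 0.997, -0.0]
wrist_force: [0.3, -0.2, -1.8]
grip_width: 0.548
finger_force: 51.9
```

Emit:
{"fn": "jog_arm", "kwargs": {
  "rows": [
    [0,[0,0,0],[0,0,0]],
    [0,[0,0,0],[0,0,0]],
    [0,[0,0,0],[0,0,0]],
    [0,[0,0,-30],[0,0,0]],
    [0,[0,0,-50],[0,0,0]]
  ]
}}

```text
t: 44.25
position: [0.4935, -0.0798, 0.1809]
orientation: [-0.002, -0.077, 0.997, 0.0]
wrist_force: [0.6, 0.6, 0.8]
grip_width: 0.998
finger_force: 0.0
```

Emit:
{"fn": "jog_arm", "kwargs": {
  "rows": [
    [0,[0,0,-30],[0,0,0]],
    [0,[1,-41,0],[0,0,0]],
    [0,[1,-41,0],[0,0,0]],
    [0,[1,-41,0],[0,0,0]],
    [0,[1,-41,0],[0,0,0]]
  ]
}}

```text
t: 44.88
position: [0.5159, -0.2438, 0.2114]
orientation: [0.0, -0.077, 0.997, 0.0]
wrist_force: [0.6, 0.4, -0.4]
grip_width: 1.0
finger_force: 0.0
```

Emit:
{"fn": "jog_arm", "kwargs": {
  "rows": [
    [0,[1,-41,0],[0,0,0]],
    [0,[1,-41,0],[0,0,0]],
    [0,[0,-41,0],[0,0,0]],
    [0,[0,-41,0],[0,0,0]],
    [0,[0,0,0],[0,0,0]]
  ]
}}

```text
t: 45.5
position: [0.537, -0.4097, 0.2103]
orientation: [-0.001, -0.073, 0.997, -0.001]
wrist_force: [-0.7, 0.7, -0.3]
grip_width: 0.997
finger_force: 0.0
```

Emit:
{"fn": "jog_arm", "kwargs": {
  "rows": [
    [0,[0,0,30],[0,0,0]],
    [0,[0,0,30],[0,0,0]],
    [0,[0,0,0],[0,0,0]],
    [0,[0,0,0],[0,0,0]]
  ]
}}

```text
t: 46.0
position: [0.5398, -0.4047, 0.1526]
orientation: [0.001, -0.077, 0.997, -0.0]
wrist_force: [0.4, 0.3, 0.2]
grip_width: 1.003
finger_force: 0.0
```

Run:
```python
from h import *
p=capture("wrist"); under(p,[.539,-.406]); look(p,["jar1"])
p=capture("top"); look(p,["jar1","carrier","cap"])
plan([.5385,-.4058,.037],98.8)
```

```text
3236 ((538.8321533203125, -408.0032653808594), (47.18058395385742, 46.84177017211914), 60.008827209472656)
jar1 0.63 [250. 192.] 3898 ztop 0.067 mean [ 0.5379 -0.4083] rect [ 538.8 -408.2] [46.3 46.7] 17.2
jar1 0.84 [232. 180.] 287 ztop 0.134 mean [0.5883 0.0451] rect [588.   45.6] [44.7 43. ] 1.6
jar1 0.61 [386. 206.] 196 ztop 0.071 mean [ 0.5322 -0.4084] rect [ 531.1 -408.1] [24.4 43.5] 2.7
jar1 0.58 [242. 220.] 230 ztop 0.133 mean [0.4805 0.0288] rect [479.1  28.3] [44.8 42.4] 36.2
jar1 0.57 [277. 212.] 267 ztop 0.134 mean [ 0.4971 -0.0797] rect [497.  -80.8] [45.1 45.3] 64.0
carrier 0.74 [261. 194.] 2499 ztop 0.131 mean [ 0.5416 -0.018 ] rect [542.4 -18.1] [44.6 43.5] 9.1
carrier 0.37 [249. 141.] 129 ztop 0.107 mean [0.703  0.0086] rect [703.    8.8] [13.7 37.4] 70.4
cap 0.69 [339. 185.] 235 ztop 0.07 mean [ 0.5852 -0.2759] rect [ 585.7 -276. ] [36.5 36.8] 9.8
t 46.3 pos [ 539.3 -405.2  152.3] yaw_y 98.8 tilt [ 0.001 -0.001 -1.   ] q1,q7 [0.67 2.26] F [-0.4  0.  -0.7] grip 1.001
  -> turn rz -0.0 shift mm [  1.   -0.3 115.3]
```

Emit:
{"fn": "jog_arm", "kwargs": {
  "rows": [
    [0,[1,-2.4,35],[0,0,0]],
    [0,[0,0,40],[0,0,0]],
    [0,[0,0,40],[0,0,0]],
    [0,[0,0,0],[0,0,0]],
    [0,[0,0,0],[0,0,0]]
  ]
}}

```text
t: 46.92
position: [0.5395, -0.4083, 0.038]
orientation: [0.001, -0.077, 0.997, -0.001]
wrist_force: [0.3, 0.4, 0.1]
grip_width: 1.003
finger_force: 0.0
```

Emit:
{"fn": "jog_arm", "kwargs": {
  "rows": [
    [1,[0,0,0],[0,0,0]],
    [1,[0,0,0],[0,0,0]],
    [1,[0,0,0],[0,0,0]],
    [1,[0,0,0],[0,0,0]],
    [1,[0,0,0],[0,0,0]]
  ]
}}

```text
t: 47.55
position: [0.5392, -0.4082, 0.0381]
orientation: [0.001, -0.077, 0.997, -0.001]
wrist_force: [-0.4, 0.1, 5.7]
grip_width: 0.549
finger_force: 51.6
```

Emit:
{"fn": "jog_arm", "kwargs": {
  "rows": [
    [1,[0,0,-20],[0,0,0]],
    [1,[0,0,-50],[0,0,0]],
    [1,[0,0,-50],[0,0,0]],
    [1,[0,0,-50],[0,0,0]],
    [1,[0,0,0],[0,0,0]]
  ]
}}

```text
t: 48.18
position: [0.5408, -0.4091, 0.2129]
orientation: [0.005, -0.077, 0.997, -0.004]
wrist_force: [0.5, 0.5, -0.7]
grip_width: 0.55
finger_force: 51.8
```

Emit:
{"fn": "jog_arm", "kwargs": {
  "rows": [
    [1,[-14.5,41,0],[0,0,0]],
    [1,[-14.5,41,0],[0,0,0]],
    [1,[-14.5,41,0],[0,0,0]],
    [1,[-14.5,41,0],[0,0,0]],
    [1,[-14.5,41,0],[0,0,0]]
  ]
}}

```text
t: 48.8
position: [0.5779, -0.1922, 0.2056]
orientation: [-0.001, -0.077, 0.997, 0.0]
wrist_force: [0.1, 0.1, -0.8]
grip_width: 0.553
finger_force: 51.8
```

Emit:
{"fn": "jog_arm", "kwargs": {
  "rows": [
    [1,[-14.5,41,0],[0,0,0]],
    [1,[-15,42,0],[0,0,0]],
    [1,[-15,42,0],[0,0,0]],
    [1,[0,0,20],[0,0,0]],
    [1,[0,0,0],[0,0,0]]
  ]
}}

```text
t: 49.42
position: [0.6014, -0.0631, 0.1842]
orientation: [-0.003, -0.077, 0.997, 0.0]
wrist_force: [-0.4, -0.4, -1.7]
grip_width: 0.547
finger_force: 51.9
```

Emit:
{"fn": "jog_arm", "kwargs": {
  "rows": [
    [1,[0,0,20],[0,0,0]],
    [1,[0,0,15],[0,0,0]],
    [1,[0,0,0],[0,0,0]],
    [1,[0,0,0],[0,0,0]],
    [1,[0,0,0],[0,0,0]]
  ]
}}

```text
t: 50.05
position: [0.6041, -0.0636, 0.1521]
orientation: [0.001, -0.077, 0.997, -0.0]
wrist_force: [0.3, 0.3, -0.4]
grip_width: 0.55
finger_force: 51.9
```

Run:
```python
from h import *
plan([.6038,-.0631,.101],98.8)
```

```text
t 50.05 pos [604.1 -63.6 152.1] yaw_y 98.8 tilt [ 0.002 -0.    -1.   ] q1,q7 [0.14 1.71] F [ 0.3  0.3 -0.4] grip 0.55
  -> turn rz -0.0 shift mm [ 0.3  0.6 51.1]
```

Emit:
{"fn": "jog_arm", "kwargs": {
  "rows": [
    [1,[0.2,0.5,14],[0,0,0]],
    [1,[0,0,13],[0,0,0]],
    [1,[0,0,12],[0,0,0]],
    [1,[0,0,8],[0,0,0]],
    [1,[0,0,0],[0,0,0]]
  ]
}}

```text
t: 50.68
position: [0.6027, -0.063, 0.1033]
orientation: [-0.001, -0.077, 0.997, 0.0]
wrist_force: [0.2, 0.3, -0.9]
grip_width: 0.549
finger_force: 51.9
```

Emit:
{"fn": "jog_arm", "kwargs": {
  "rows": [
    [1,[0,0,2],[0,0,0]],
    [1,[0,0,1],[0,0,0]],
    [1,[0,0,0],[0,0,0]],
    [1,[0,0,0],[0,0,0]]
  ]
}}

```text
t: 51.18
position: [0.6034, -0.063, 0.1015]
orientation: [0.0, -0.077, 0.997, -0.0]
wrist_force: [0.3, 0.2, -1.1]
grip_width: 0.55
finger_force: 51.9
```

Emit:
{"fn": "jog_arm", "kwargs": {
  "rows": [
    [0,[0,0,0],[0,0,0]],
    [0,[0,0,0],[0,0,0]],
    [0,[0,0,0],[0,0,0]],
    [0,[0,0,-30],[0,0,0]],
    [0,[0,0,-50],[0,0,0]]
  ]
}}

```text
t: 51.8
position: [0.6019, -0.063, 0.1804]
orientation: [-0.002, -0.077, 0.997, 0.0]
wrist_force: [0.5, -0.2, 0.0]
grip_width: 0.996
finger_force: 0.0
```

Emit:
{"fn": "jog_arm", "kwargs": {
  "rows": [
    [0,[0,0,-40],[0,0,0]],
    [0.6,[-37,18,0],[0,0,0]],
    [0.6,[-37,18,0],[0,0,0]],
    [0.6,[-36,18,0],[0,0,0]],
    [0.6,[0,0,0],[0,0,9.8]]
  ]
}}

```text
t: 52.42
position: [0.7051, 0.0113, 0.2201]
orientation: [-0.0, 0.009, 1.0, 0.002]
wrist_force: [-0.1, -0.2, -0.0]
grip_width: 0.399
finger_force: 0.0
```

Emit:
{"fn": "jog_arm", "kwargs": {
  "rows": [
    [0.6,[0,0,0],[0,0,9.8]],
    [0.6,[0,0,0],[0,0,9.8]],
    [0.6,[0,0,0],[0,0,0]],
    [0.6,[0,0,0],[0,0,0]]
  ]
}}

```text
t: 52.92
position: [0.7037, 0.0072, 0.2212]
orientation: [-0.0, 0.178, 0.984, -0.0]
wrist_force: [-0.5, 0.6, 0.3]
grip_width: 0.398
finger_force: 0.0
```

Run:
```python
from h import *
p=capture("wrist"); save(p,"w6"); look(p,["timer_grip"]); P=cloud(p)
q=P[(np.hypot(P[...,0]-.7043,P[...,1]-.008)<.033)&(P[...,2]>.097)&(P[...,2]<.11)]
print(len(q),cv2.minAreaRect((q[:,:2]*1000).astype(np.float32)))
plan([.7043,.008,.096],69.3)
p=capture("top"); look(p,["jar1","carrier"])
p=capture("scene"); look(p,["jar1","carrier"])
```

```text
886 ((704.2457275390625, 8.641368865966797), (13.949328422546387, 44.045711517333984), 71.794189453125)
t 53.02 pos [703.7   7.1 221.3] yaw_y 69.5 tilt [-0.  0. -1.] q1,q7 [-0.05  1.18] F [ 0.  -0.6 -0.1] grip 0.403
  -> turn rz 0.2 shift mm [ -0.3   1.1 125.3]
jar1 0.68 [280. 211.] 246 ztop 0.134 mean [ 0.4974 -0.0796] rect [496.5 -80.4] [45.6 42.2] 1.4
jar1 0.67 [275. 175.] 179 ztop 0.134 mean [ 0.6045 -0.069 ] rect [604.3 -69.9] [28.8 44.2] 89.9
jar1 0.64 [156. 135.] 1456 ztop 0.041 mean [0.7393 0.3082] rect [739.5 307.9] [169.6  84. ] 39.5
carrier 0.87 [277. 195.] 373 ztop 0.088 mean [ 0.5354 -0.082 ] rect [550.5 -72.5] [169.1  57.5] 7.7
carrier 0.73 [156. 138.] 1401 ztop 0.041 mean [0.7406 0.3084] rect [740.  307.7] [169.2  84. ] 40.3
jar1 0.77 [262. 195.] 446 ztop 0.132 mean [0.5906 0.0478] rect [589.6  46.3] [48.6 44.5] 29.6
jar1 0.76 [240. 164.] 252 ztop 0.132 mean [ 0.4987 -0.0734] rect [504.2 -71.4] [70.9 37.5] 24.4
jar1 0.69 [226. 185.] 380 ztop 0.132 mean [ 0.6128 -0.0586] rect [611.3 -60.3] [34.7 43.8] 14.0
jar1 0.61 [278. 174.] 380 ztop 0.132 mean [0.482  0.0303] rect [480.4  28.6] [47.6 45.9] 48.7
jar1 0.55 [252. 193.] 1459 ztop 0.131 mean [ 0.5457 -0.0132] rect [562.9  -6.3] [89.2 49.7] 23.8
carrier 0.77 [252. 193.] 1503 ztop 0.132 mean [ 0.5442 -0.0152] rect [562.5 -10.7] [88.2 48.4] 16.6
```

View pics/w6.png

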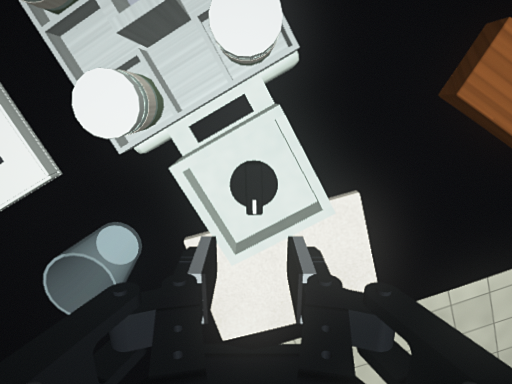

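Emit:
{"fn": "jog_arm", "kwargs": {
  "rows": [
    [0.6,[0,1.6,20],[0,0,-2]],
    [0.6,[0,0,35],[0,0,0]],
    [0.6,[0,0,30],[0,0,0]],
    [0.6,[0,0,0],[0,0,0]],
    [0.6,[0,0,0],[0,0,0]]
  ]
}}

```text
t: 53.95
position: [0.7053, 0.0086, 0.1377]
orientation: [0.001, 0.162, 0.987, 0.0]
wrist_force: [0.3, -0.6, 1.3]
grip_width: 0.396
finger_force: 0.0
```

Emit:
{"fn": "jog_arm", "kwargs": {
  "rows": [
    [0.6,[0,0,0],[0,0,0]],
    [0.6,[0,0,0],[0,0,0]]
  ]
}}

```text
t: 54.2
position: [0.705, 0.0086, 0.1378]
orientation: [0.001, 0.162, 0.987, 0.0]
wrist_force: [-0.0, 0.6, 0.4]
grip_width: 0.401
finger_force: 0.0
```

Run:
```python
from h import *
plan([.7042,.0086,.097],71.6)
```

```text
t 54.2 pos [705.    8.6 137.8] yaw_y 71.4 tilt [ 0.002  0.    -1.   ] q1,q7 [-0.05  1.21] F [-0.   0.6  0.4] grip 0.401
  -> turn rz -0.2 shift mm [ 0.8 -0.3 40.8]
```

Emit:
{"fn": "jog_arm", "kwargs": {
  "rows": [
    [0.6,[0.5,0,15],[0,0,0]],
    [0.6,[0,0,15],[0,0,0]],
    [0.6,[0,0,10.5],[0,0,0]],
    [0.6,[0,0,0],[0,0,0]],
    [0.6,[0,0,0],[0,0,0]]
  ]
}}

```text
t: 54.82
position: [0.7037, 0.0087, 0.0953]
orientation: [-0.0, 0.162, 0.987, -0.0]
wrist_force: [0.6, 0.7, -0.6]
grip_width: 0.402
finger_force: 0.0
```

Emit:
{"fn": "jog_arm", "kwargs": {
  "rows": [
    [1,[0,0,0],[0,0,0]],
    [1,[0,0,0],[0,0,0]],
    [1,[0,0,0],[0,0,0]],
    [1,[0,0,0],[0,0,0]]
  ],
  "grip_force": 40
}}

```text
t: 55.32
position: [0.7038, 0.0088, 0.0959]
orientation: [-0.0, 0.162, 0.987, 0.0]
wrist_force: [-0.1, 0.4, -0.5]
grip_width: 0.15
finger_force: 42.3
```

Emit:
{"fn": "jog_arm", "kwargs": {
  "rows": [
    [1,[0,0,0],[0,0,10]],
    [1,[0,0,0],[0,0,10]],
    [1,[0,0,0],[0,0,10]],
    [1,[0,0,0],[0,0,10]],
    [1,[0,0,0],[0,0,10]]
  ]
}}

```text
t: 55.95
position: [0.7042, 0.0092, 0.0959]
orientation: [0.0, 0.566, 0.825, 0.0]
wrist_force: [0.8, -0.1, -0.8]
grip_width: 0.151
finger_force: 42.2
```

Emit:
{"fn": "jog_arm", "kwargs": {
  "rows": [
    [1,[0,0,0],[0,0,10]],
    [1,[0,0,0],[0,0,10]],
    [1,[0,0,0],[0,0,10]],
    [1,[0,0,0],[0,0,10]],
    [1,[0,0,0],[0,0,0]]
  ]
}}

```text
t: 56.58
position: [0.7047, 0.0092, 0.0959]
orientation: [0.001, 0.811, 0.584, 0.001]
wrist_force: [2.8, 0.4, -0.4]
grip_width: 0.149
finger_force: 42.2
```

Run:
```python
from h import *
plan([.7042,.0086,.097],-38.7); print(np.round(get_obs()["ft_torque"],3))
```

```text
t 56.58 pos [704.7   9.2  95.9] yaw_y -18.5 tilt [ 0.002 -0.    -1.   ] q1,q7 [-0.26 -0.06] F [ 2.8  0.4 -0.4] grip 0.149
  -> turn rz 20.2 shift mm [-0.8  0.  -1.1]
[ 0.048 -0.42  -0.057]
```

Emit:
{"fn": "jog_arm", "kwargs": {
  "rows": [
    [1,[0,0,0],[0,0,8]],
    [1,[0,0,0],[0,0,6]],
    [1,[0,0,0],[0,0,4]],
    [1,[0,0,0],[0,0,0]]
  ]
}}

```text
t: 57.08
position: [0.7049, 0.0091, 0.0959]
orientation: [0.0, 0.893, 0.451, 0.001]
wrist_force: [3.0, 0.6, -2.1]
grip_width: 0.152
finger_force: 42.1
```

Run:
```python
from h import *
plan([.7042,.0086,.097],-38.7); print(np.round(get_obs()["ft_torque"],3))
```

```text
t 57.08 pos [704.9   9.1  95.9] yaw_y -36.4 tilt [ 0.002  0.    -1.   ] q1,q7 [-0.3  -0.31] F [ 3.   0.6 -2.1] grip 0.152
  -> turn rz 2.3 shift mm [-0.8 -0.2 -1.1]
[ 0.091 -0.705 -0.045]
```

Push a few more degrees to the stop, watching the torque.

Emit:
{"fn": "jog_arm", "kwargs": {
  "rows": [
    [1,[0,0,0],[0,0,2]],
    [1,[0,0,0],[0,0,2]],
    [1,[0,0,0],[0,0,1]],
    [1,[0,0,0],[0,0,0]]
  ]
}}

```text
t: 57.58
position: [0.7049, 0.0091, 0.0959]
orientation: [0.001, 0.911, 0.412, 0.001]
wrist_force: [5.0, -0.0, -2.6]
grip_width: 0.149
finger_force: 45.0
```

Run:
```python
from h import *
plan([.7042,.0086,.097],-38.7); print(np.round(get_obs()["ft_torque"],3))
```

```text
t 57.58 pos [704.9   9.1  95.9] yaw_y -41.4 tilt [ 0.002 -0.001 -1.   ] q1,q7 [-0.31 -0.38] F [ 5.  -0.  -2.6] grip 0.149
  -> turn rz -2.7 shift mm [-0.8 -0.2 -1.1]
[ 0.002 -1.099  0.965]
```

Emit:
{"fn": "jog_arm", "kwargs": {
  "rows": [
    [1,[0,0,0],[0,0,-1.5]],
    [0.6,[0,0,0],[0,0,0]],
    [0.6,[0,0,0],[0,0,0]],
    [0.6,[0,0,0],[0,0,0]],
    [0.6,[0,0,-15],[0,0,0]]
  ]
}}

```text
t: 58.2
position: [0.7024, 0.0089, 0.1099]
orientation: [-0.001, 0.907, 0.421, -0.002]
wrist_force: [-0.2, 0.8, 0.0]
grip_width: 0.4
finger_force: 0.0
```

Emit:
{"fn": "jog_arm", "kwargs": {
  "rows": [
    [0.6,[0,0,-30],[0,0,0]],
    [0.6,[0,0,-50],[0,0,0]],
    [0.6,[0,0,-40],[0,0,0]],
    [0.6,[0,0,0],[0,0,0]],
    [0.6,[0,0,0],[0,0,0]]
  ]
}}

```text
t: 58.82
position: [0.7034, 0.0089, 0.231]
orientation: [-0.0, 0.907, 0.422, -0.0]
wrist_force: [-0.3, 0.2, -0.1]
grip_width: 0.399
finger_force: 0.0
```

Run:
```python
from h import *
p=capture("wrist"); save(p,"w7"); P=cloud(p)
q=P[(np.hypot(P[...,0]-.7043,P[...,1]-.008)<.033)&(P[...,2]>.097)&(P[...,2]<.11)]
print(len(q),cv2.minAreaRect((q[:,:2]*1000).astype(np.float32)))
look(p,["jar1","carrier"])
plan([.7042,.0086,.25])
p=capture("scene"); look(p,["jar1","carrier","cap"]); save(p,"s7")
```

```text
829 ((704.1831665039062, 8.796241760253906), (43.47016525268555, 13.972304344177246), 51.339134216308594)
jar1 0.95 [ 55. 304.] 2006 ztop 0.13 mean [0.4829 0.0408] rect [480.6  42.1] [21.1 48. ] 84.4
jar1 0.91 [138. 371.] 440 ztop 0.13 mean [ 0.5023 -0.0594] rect [501.7 -60.2] [ 9.3 24.5] 82.0
jar1 0.83 [123. 238.] 3806 ztop 0.13 mean [0.5894 0.0466] rect [588.1  46.5] [46.9 47.3] 33.9
jar1 0.58 [227. 309.] 2454 ztop 0.13 mean [ 0.6083 -0.065 ] rect [606.6 -67. ] [46.4 36.2] 29.6
carrier 0.86 [162. 258.] 6862 ztop 0.09 mean [0.5734 0.0199] rect [540.9 -16.9] [173.  173.1] 8.6
t 58.98 pos [703.    9.1 229.2] yaw_y -40.1 tilt [-0.003  0.    -1.   ] q1,q7 [-0.33 -0.43] F [-0.1  0.4 -0.6] grip 0.408
  -> turn rz 0 shift mm [  0.4   1.2 -20.8]
jar1 0.73 [224. 185.] 424 ztop 0.132 mean [ 0.6074 -0.0606] rect [605.6 -62.3] [46.4 44.7] 77.0
jar1 0.72 [277. 175.] 418 ztop 0.131 mean [0.4825 0.0304] rect [508.3  46. ] [115.4  45.8] 29.8
jar1 0.6 [261. 195.] 403 ztop 0.132 mean [0.5921 0.0483] rect [590.2  46.8] [43.5 40. ] 31.5
jar1 0.47 [241. 165.] 231 ztop 0.132 mean [ 0.5    -0.0744] rect [516.6 -61.8] [91.9 36.2] 33.8
carrier 0.83 [253. 192.] 1630 ztop 0.131 mean [ 0.5435 -0.0163] rect [548.5 -25.4] [55.4 66.6] 13.7
cap 0.56 [256. 191.] 1654 ztop 0.131 mean [ 0.5485 -0.0108] rect [557.   -1.3] [96.7 76.1] 75.3
```

View pics/w7.png

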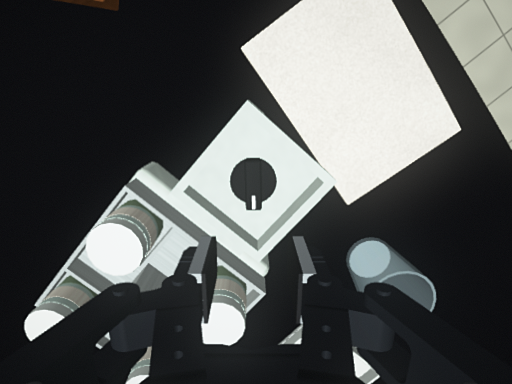

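View pics/s7.png

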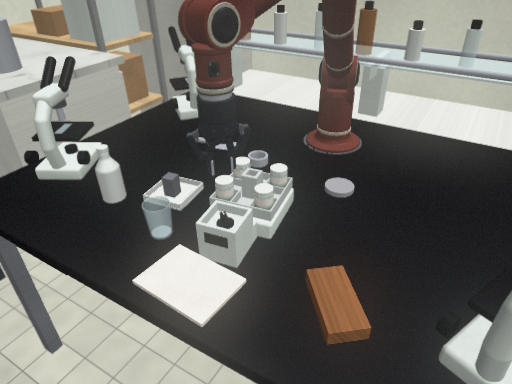

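The wrist view shows the knob mark at (254,200), with the bar at −128.7°, which is 2.4 rad. The scene view shows four jars seated around (252,190) and the cap in the tray at (172,186).

```bash
python3 -c "
from h import *
print(job_done())"
```

```text
the job is handed in; nothing more can be done
None
```

The job is handed in, with no verdict returned: the cap is in the tray, the carrier is home on the shaft, all four jars are seated in their cells, and the timer is turned to its stop (measured about 2.4 rad).

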